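# Dock the spring cassette and load the nameplate blanks

## Robot

A 6-joint arm with a two-finger parallel gripper is mounted at the origin on a cart in front of the work surface, level with it; the furniture and walls round the work are solid. World frame = base frame: x ahead of the robot, y to its left, z up, the work surface at z = 0. Lengths are in mm, angles in degrees, forces in N, time in s.
With the tool pointing down it reaches from about 250 to 800 mm from the base axis. Payload 3.9 kg.
Tool frame: the origin (TCP) lies on the centre line of the jaws, within the pads' length; the fingertips stand 22 mm ahead of it and the grasp point (between the pads) lies 3 mm ahead of it; z points along the fingers, y is the line along which they close (so a half turn about z gives the same grasp; the last joint's range is limited). The gripper opens to 85 mm and grips with 20 to 120 N. Pads are 22 mm wide; open, the fingers measure 114 mm over their backs; the gripper's body (76 mm by 85 mm) begins 54 mm behind the grasp point. The pads swing forward as they close: fully open they stand 13 mm farther back than shut.
Start: joints at [73.167, 14.897, -7.913, 67.191, 0, 90], TCP at [152.031, 502.496, 253.304] pointing down, gripper open.
Joint ranges: [-159.42, 159.42], [-47.68, 98.78], [-73.54, 78.23], [-108.79, 121.32], [-90, 84.71], [-180, 180]. Speed limits (degrees/s): [147.25, 147.25, 180, 180, 180, 180].

## Interface

Orientations are given as a 3x3 rotation matrix whose columns are the frame's x, y, z axes.
In Python, from station import read_state, cams, ticket, finder gives the robot as it stands.
- The arm moves only by the tool drive_tool, never from a script. Its argument "increments" is text: rows parted by semicolons, each of 7 numbers parted by spaces: the turn, a rotation vector about the world's x, y, z in degrees, then the shift along the world's x, y, z in m, then the finger opening in m, from 0 to 0.0854. In form: rx ry rz x y z fingers; .... A call has 1 to 8 rows; each row is the pose to reach, as a shift and turn from the pose commanded when the call began; what a row does not reach only later rows make up. A row lasts 1/8 s, in which the tool goes at most 62.5 mm and 10.7 degrees, less where a joint would pass 70% of its speed; a pose out of reach is approached as far as the arm can. A call with a gripper value outside its range is refused whole. The fingers move at their own pace and stop on an object; the grip force is fixed at half the most. Time passes only in rows, so rows that repeat a pose let the fingers close. It gives the time, the measured TCP pose, the force, the opening and the grip force at its end, in the units of the state.
- read_state(): the state, without advancing time (a new reading comes with each control period).
- cams.get_image(name): name is "side" or "top"; returns the picture (384x512x3 uint8, red, green, blue); there is no depth.
- cams.camera_params(name): a dict with "fx", "fy", "cx", "cy" (pixels), "world_from_camera" (4x4, takes a point from camera to world coordinates). Camera axes: x right, y up, looking along -z (the intrinsics and any distortion apply to the point x, -y, -z); pixel columns grow to the right and rows downward; lengths in mm; the calibration is good to about 2 mm. A picture is of the moment at which its call begins. camera_params takes no time and is no camera call.
- ticket.hand_in(): hands the job in; it is judged then, once.
Trained networks look in the newest picture that a camera, given by its name, has taken for a name from the list of things; names that differ only in an ending like _2 or _b are one class to them, and where a whole thing is asked for, a point or a joint stands for the part that bears it (a point fixed in the world has none). Each returns a list of dicts, best first, with "conf" (0 to 1); they miss things now and then, are a little off and sometimes report something else, mostly with a low value. They report only what shows in the picture. A call takes as long as a camera call. They do not tell look-alikes from the thing itself.
- finder.boxes_of(camera, target): "extent" ([left, top, right, bottom] in pixels, round what is visible of it).
- finder.outline_of(camera, target): "pixels" (384x512 bool, what is visible of it) and "extent" ([left, top, right, bottom] in pixels, round what is visible of it).
The state is a dict: "clock": time; "joints": joint angles; "joint_vel": joint speeds; "effort": joint torques, N m; "position": TCP position; "eef_rot": TCP orientation; "ft_force": force on the tool from outside, world axes, zero at the start; "moment": the same for the moment, N m; "width": finger opening in mm; "grasp_force": force on a finger pad.
Only numpy, scipy, OpenCV 4.12 (cv2) and the standard library are available. Lean on these libraries where they do the work, as an engineer would, in place of code of your own. Each camera call takes 0.05 s, during which the arm holds its last target. There are 200 camera calls.

## Task

First push the empty green cassette across its bed into the far right fence corner until it sits square and flush against both fences. Then load every blue nameplate blank on the bench into it, flat, one on top of another, pressing each down against the spring follower until both end catches snap over it. Leave the cassette flush in the corner and do not disturb the other things on the bench.

Things in the scene. Friction and masses are not known exactly. Their poses are not given: they have to be found in the camera images.
- bed: Grey docking bed fixed to the bench: plate 200 x 280 x 8 mm (x, y, z), origin under its centre, own x away from the robot, top at z 8 mm. Two aluminium fences 12 mm thick reach 38 mm above the bench: the far one's inner face at own x = +88 mm, the right one's at own y = -128 mm; they meet in the far right corner. Near and left sides open. The docked cassette's centre is at own (50, -50) mm.
- cassette: Loose green spring magazine, open top, 0.75 kg, on the bed; origin at the centre of its underside, z up, y its long axis. Dark foot block 76 x 156 x 16 mm (x, y, z) is wider than all above it: push on the foot. End walls and 16 mm wide corner flanges rise to 142 mm; the long sides are open above 40 mm between the flanges (68 mm along y), so fingers can come down there.
- cassette_throat (a point): Centre of the cassette's throat at the level of the catches' undersides, 112 mm above the cassette's underside; axes as the cassette's. Throat 54 x 100 mm (x, y) inside, flared lips 22 to 30 mm above this point. A blank put in flat rests on the catch bevels, its top about 27 mm above this point; pressed at its middle till its top is just below this point it snaps in. The next goes on top of it.
- catch_tip (a point): Middle of the nose of the left (own +y) of two steel spring catches, at the middle of each end of the throat, on the underside. Each stands 6 mm into the throat, bevelled above (15 mm high), flat beneath. They give way as a blank is pressed down (10 to 25 N in all), then snap out over its top and hold it against the spring.
- follower (a joint): Orange spring follower plate in the cassette, m: 0 = up (its top level with the catches' undersides, empty), grows as it is pressed down, 0.016 per held blank, stop at 0.088; spring 4 N at 0, rising 40 N/m.
- blank_1_center (a point): Blue plastic nameplate blank, a solid bar 50 x 96 x 16 mm (x, y, z) with a white field on top, 0.08 kg, lying flat on the bench at the start. This point is its centre; own y is its long axis, z up; either way round fits. May be absent (then None).
- blank_2_center (a point): Blue plastic nameplate blank, a solid bar 50 x 96 x 16 mm (x, y, z) with a white field on top, 0.08 kg, lying flat on the bench at the start. This point is its centre; own y is its long axis, z up; either way round fits. May be absent (then None).
- blank_3_center (a point): Blue plastic nameplate blank, a solid bar 50 x 96 x 16 mm (x, y, z) with a white field on top, 0.08 kg, lying flat on the bench at the start. This point is its centre; own y is its long axis, z up; either way round fits. May be absent (then None).
- blank_4_center (a point): Blue plastic nameplate blank, a solid bar 50 x 96 x 16 mm (x, y, z) with a white field on top, 0.08 kg, lying flat on the bench at the start. This point is its centre; own y is its long axis, z up; either way round fits. May be absent (then None).
- blank_5_center (a point): Blue plastic nameplate blank, a solid bar 50 x 96 x 16 mm (x, y, z) with a white field on top, 0.08 kg, lying flat on the bench at the start. This point is its centre; own y is its long axis, z up; either way round fits. May be absent (then None).
- tumbler: Bystander, not to be disturbed: black tumbler, 74 mm across, 178 mm high; origin under its centre.
- calculator: Bystander, not to be disturbed: grey desk calculator, 150 x 108 x 29 mm; origin under its centre.
- note_pad: Bystander, not to be disturbed: lined pad, 144 x 101 x 9 mm; origin under its centre.
- stapler: Bystander, not to be disturbed: steel stapler, 202 mm long along its y, 34 mm wide; origin under its centre.
- screwdriver: Bystander, not to be disturbed: red screwdriver, 28 mm wide, 197 mm long along its y; origin under its centre.
- tally_counter: Bystander, not to be disturbed: small chrome tally counter, 77 x 47 x 26 mm; origin under its centre.
Things that resemble listed ones, but are neither listed nor needed, are in the scene too. There is more than one size of the cassette; the job needs the larger.

How it is judged (in metres and radians):
On the way, in this order (a step that is already met when the one before it is completed fails the run):
1. the cassette stands flush and square in the fence corner (each gap under 4 mm, within 2 degrees), still empty (x of cassette_throat in the frame of bed between 0.046 and 0.054 m and y of cassette_throat in the frame of bed between -0.054 and -0.046 m and angle between the y axis of cassette_throat and the y axis of bed, either way round below 0.035 rad and angle between cassette_throat's own z axis and vertical below 0.03 rad and value of joint follower below 0.008 m), for 0.2 s.
2. every blank that is present is held in the cassette under the catches (z of blank_1_center in the frame of cassette_throat between -0.106 and -0.004 m and x of blank_1_center in the frame of cassette_throat between -0.006 and 0.006 m and y of blank_1_center in the frame of cassette_throat between -0.006 and 0.006 m and angle between the z axis of each of blank_1_center, blank_2_center, blank_3_center, blank_4_center, blank_5_center and the z axis of cassette_throat, either way round below 0.12 rad and z of blank_2_center in the frame of cassette_throat between -0.106 and -0.004 m and x of blank_2_center in the frame of cassette_throat between -0.006 and 0.006 m and y of blank_2_center in the frame of cassette_throat between -0.006 and 0.006 m and z of blank_3_center in the frame of cassette_throat between -0.106 and -0.004 m and x of blank_3_center in the frame of cassette_throat between -0.006 and 0.006 m and y of blank_3_center in the frame of cassette_throat between -0.006 and 0.006 m and z of blank_4_center in the frame of cassette_throat between -0.106 and -0.004 m and x of blank_4_center in the frame of cassette_throat between -0.006 and 0.006 m and y of blank_4_center in the frame of cassette_throat between -0.006 and 0.006 m and z of blank_5_center in the frame of cassette_throat between -0.106 and -0.004 m and x of blank_5_center in the frame of cassette_throat between -0.006 and 0.006 m and y of blank_5_center in the frame of cassette_throat between -0.006 and 0.006 m), for 0.3 s.
At the end, for the whole second after the job is handed in: The cassette stands flush and square in the fence corner (each gap under 4 mm, within 2 degrees); every blank present lies flat in it with its top beneath the catches (within 4 mm) and within 6 mm of its middle; all at rest (all of step 2 and x of cassette_throat in the frame of bed between 0.046 and 0.054 m and y of cassette_throat in the frame of bed between -0.054 and -0.046 m and angle between the y axis of cassette_throat and the y axis of bed, either way round below 0.035 rad and angle between cassette_throat's own z axis and vertical below 0.03 rad and linear speed of cassette below 0.02 m/s); the robot touches nothing.
It fails at once if a bystander is moved more than 30 mm (distance of any of tumbler, calculator, note_pad, stapler, screwdriver, tally_counter from where it was at the start of the episode above 0.03 m).
It fails at once if the cassette is tipped (angle between cassette_throat's own z axis and vertical above 0.35 rad).
Of blank_1, blank_2, blank_3, blank_4, blank_5 only 3 to 5 are there at a start; the rules pass over those that are not, and their reading is None.
At some moment in a run one of blank_1, blank_2, blank_3, blank_4, blank_5 may be knocked a few centimetres aside while the robot is not near it.
Once in a run the grip may slacken for a moment while it holds something.
It also fails if it takes over 210 s, if anything falls off the work surface, if the arm or the gripper's body presses on something with over 40 N, if the wrist force passes 120 N, or if a joint passes its speed limit or range.

## Working session

There is one attempt and no reset: what is moved stays moved. The work goes in short steps, Python scripts to look and compute and a tool call to move; the robot and the scene stay as the last step left them, time stands still between calls to the robot, and variables do not carry over. Pictures are saved under pics/ and viewed, at most 16 in all, crops included, and the job is handed in when it is done.

Besides the shell and the picture viewer there is one more tool, called after "Request:" in YAML: its name, and indented under it one key for each argument. drive_tool: Moves the arm, as the interface text tells. Its arguments: {"type":"object","properties":{"increments":{"type":"string"}},"required":["increments"]}

```bash
ls; mkdir -p pics
python3 - <<'E'
from station import read_state, cams
import cv2,numpy as np
s=read_state();print({k:np.round(s[k],3).tolist() for k in s})
for n in("top","side"):
    im=cams.get_image(n);cv2.imwrite(f"pics/{n}0.png",cv2.resize(im[:,:,::-1],(800,600),interpolation=cv2.INTER_CUBIC))
    p=cams.camera_params(n);print(n,p)
E
```

```text
pics
{'clock': 0.0, 'joints': [73.167, 14.934, -7.986, 67.189, 0.0, 90.003], 'joint_vel': [0.092, 0.075, -0.027, 0.016, 0.067, -0.11], 'effort': [-0.001, -40.568, 25.392, 0.019, 0.0, 0.0], 'position': [151.85, 501.897, 252.482], 'eef_rot': [[-0.957, 0.29, -0.001], [0.29, 0.957, -0.002], [0.0, -0.002, -1.0]], 'ft_force': [-0.083, 0.655, -0.227], 'moment': [0.008, -0.031, -0.02], 'grasp_force': 0.0, 'width': 85.42}
top {'fx': 412.00458300813057, 'fy': 412.00458300813057, 'cx': 259.12238338165827, 'cy': 192.54860534260476, 'world_from_camera': array([[-1.64125166e-02,  9.81016777e-01, -1.93227099e-01,
         2.78310617e+02],
       [-9.99858921e-01, -1.67936320e-02, -3.34495314e-04,
        -4.21149251e+00],
       [-3.57313030e-03,  1.93194349e-01,  9.81154002e-01,
         1.65027151e+03],
       [ 0.00000000e+00,  0.00000000e+00,  0.00000000e+00,
         1.00000000e+00]])}
side {'fx': 383.426666755718, 'fy': 383.426666755718, 'cx': 256.7341608558209, 'cy': 190.70497162762095, 'world_from_camera': array([[-8.77405528e-01,  1.97970009e-01, -4.36998187e-01,
        -2.20925254e+02],
       [-4.79431771e-01, -3.94967705e-01,  7.83674479e-01,
         1.39907178e+03],
       [-1.74561272e-02,  8.97111135e-01,  4.41459960e-01,
         9.13590525e+02],
       [ 0.00000000e+00,  0.00000000e+00,  0.00000000e+00,
         1.00000000e+00]])}
```

View pics/top0.png

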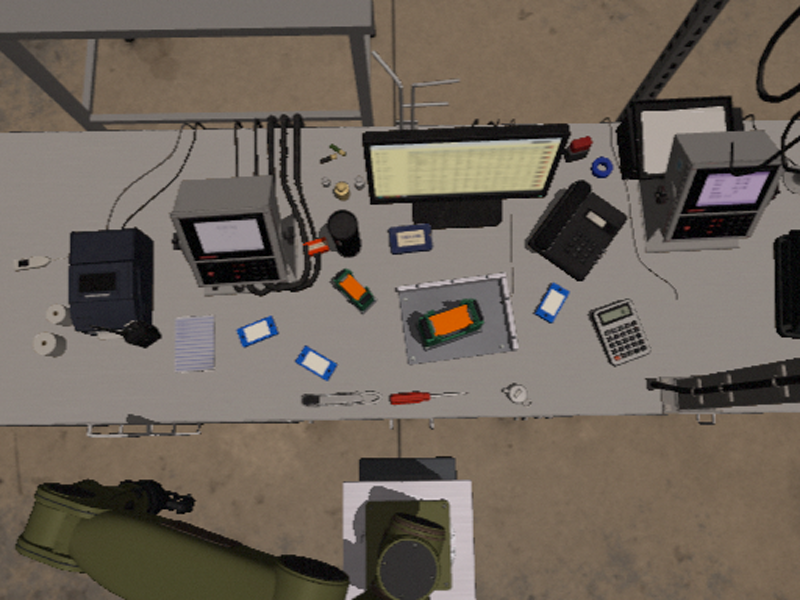

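View pics/side0.png

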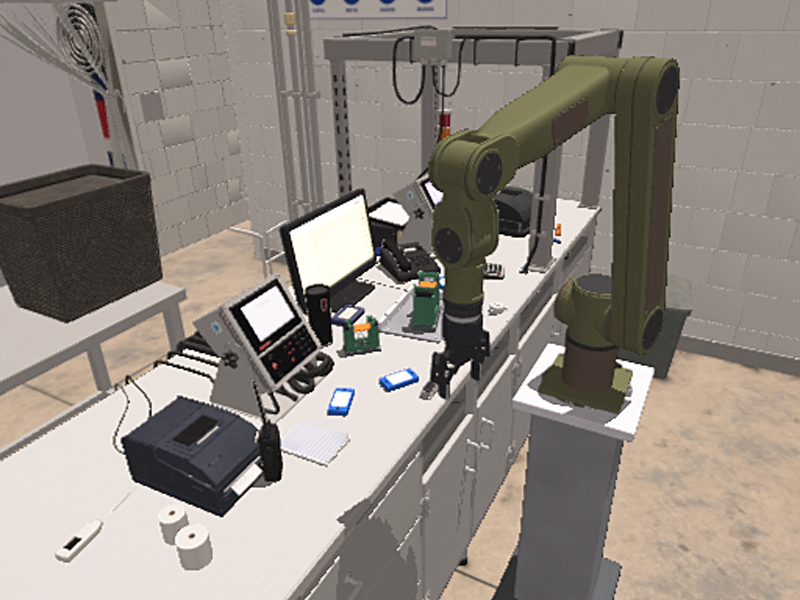

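Candidates in top view (800x600 pixels). The cassette could be the one at (450,322), larger and on the bed, or the one at (352,290), small and on the bench. Blue blanks are at (257,331), (316,362) and (551,302). The dark navy plate at (410,238) looks like a different thing. I'll check these in a crop.

```bash
cat > h.py <<'E'
import numpy as np,cv2
from scipy.optimize import minimize
from station import read_state,cams,ticket,finder
P={n:cams.camera_params(n) for n in("top","side")}
def proj(n,X):
    p=P[n];M=np.linalg.inv(p["world_from_camera"]);c=np.atleast_2d(X)@M[:3,:3].T+M[:3,3]
    return np.c_[p["cx"]+p["fx"]*c[:,0]/-c[:,2],p["cy"]-p["fy"]*c[:,1]/-c[:,2]]
def back(n,uv,z):
    p=P[n];T=p["world_from_camera"];uv=np.atleast_2d(uv)
    d=np.c_[(uv[:,0]-p["cx"])/p["fx"],-(uv[:,1]-p["cy"])/p["fy"],-np.ones(len(uv))]@T[:3,:3].T
    return T[:3,3]+d*((z-T[2,3])/d[:,2])[:,None]
def place(pts,x,y,a):
    c,s=np.cos(a),np.sin(a);q=np.array(pts,float);r=q.copy();r[:,0]=x+c*q[:,0]-s*q[:,1];r[:,1]=y+s*q[:,0]+c*q[:,1];return r
def box(sx,sy,z0,z1,cx=0,cy=0): return [(cx+i*sx/2,cy+j*sy/2,z) for i in(-1,1) for j in(-1,1) for z in(z0,z1)]
def fit(masks,boxes,x0):
    "masks: {cam: bool mask}; boxes: corner lists; returns x,y,yaw,IoU"
    k=8
    def cost(v):
        c=0
        for n,m in masks.items():
            r=np.zeros((384,512),np.uint8);S=np.argwhere(m);lo=np.maximum(S.min(0)-12,0);hi=S.max(0)+13
            sub=m[lo[0]:hi[0],lo[1]:hi[1]].astype(float);h,w=sub.shape
            r=np.zeros((h*k,w*k),np.uint8)
            for b in boxes:
                q=(proj(n,place(b,v[0],v[1],v[2]))-lo[::-1]+.5)*k-.5
                cv2.fillConvexPoly(r,cv2.convexHull(np.round(q*16).astype(np.int32)),1,shift=4)
            r=cv2.resize(r.astype(np.float32),(w,h),interpolation=cv2.INTER_AREA)
            c+=1-np.minimum(sub,r).sum()/np.maximum(sub,r).sum()
        return c
    best=min((minimize(cost,np.array(x0)+[0,0,d],method="Nelder-Mead",options=dict(initial_simplex=np.array(x0)+[0,0,d]+np.array([[0,0,0],[8,0,0],[0,8,0],[0,0,.12]]),xatol=.02,fatol=1e-5)) for d in(-.15,.15)),key=lambda r:r.fun)
    return best.x,best.fun
def show(n,box,f,name):
    im=cams.get_image(n);l,t,r,b=box;cv2.imwrite(name,cv2.resize(im[t:b,l:r,::-1],None,fx=f,fy=f,interpolation=cv2.INTER_CUBIC));return im
E
python3 - <<'E'
from h import *
show("top",(140,130,400,270),3,"pics/crop1.png");cams.get_image("side")
for t in("blank_1_center","cassette","bed","tumbler","calculator","note_pad","stapler","screwdriver","tally_counter"):
  for n in("top","side"):
    print(t,n,[(round(d["conf"],2),np.round(d["extent"]).tolist()) for d in finder.boxes_of(n,t)][:7])
E
```

```text
blank_1_center top [(0.74, [189.0, 221.0, 218.0, 242.0]), (0.5, [113.0, 202.0, 138.0, 241.0])]
blank_1_center side [(0.59, [246.0, 238.0, 267.0, 250.0]), (0.15, [312.0, 192.0, 324.0, 204.0])]
cassette top [(0.86, [265.0, 193.0, 312.0, 223.0]), (0.62, [216.0, 171.0, 241.0, 197.0]), (0.19, [274.0, 200.0, 301.0, 214.0])]
cassette side [(0.77, [264.0, 172.0, 282.0, 213.0]), (0.75, [220.0, 201.0, 244.0, 228.0])]
bed top [(0.92, [252.0, 174.0, 334.0, 234.0])]
bed side [(0.55, [243.0, 183.0, 285.0, 218.0])]
tumbler top [(0.78, [210.0, 136.0, 234.0, 167.0])]
tumbler side [(0.9, [197.0, 181.0, 209.0, 223.0])]
calculator top [(0.83, [378.0, 191.0, 415.0, 233.0])]
calculator side [(0.48, [310.0, 168.0, 324.0, 178.0])]
note_pad top [(0.97, [113.0, 202.0, 138.0, 241.0])]
note_pad side [(0.61, [181.0, 270.0, 225.0, 298.0]), (0.24, [264.0, 173.0, 283.0, 215.0])]
stapler top [(0.59, [194.0, 253.0, 248.0, 259.0])]
stapler side [(0.54, [272.0, 246.0, 281.0, 253.0])]
screwdriver top [(0.63, [251.0, 252.0, 300.0, 259.0])]
screwdriver side []
tally_counter top [(0.64, [324.0, 245.0, 339.0, 260.0])]
tally_counter side [(0.53, [312.0, 193.0, 324.0, 204.0])]
```

View pics/crop1.png

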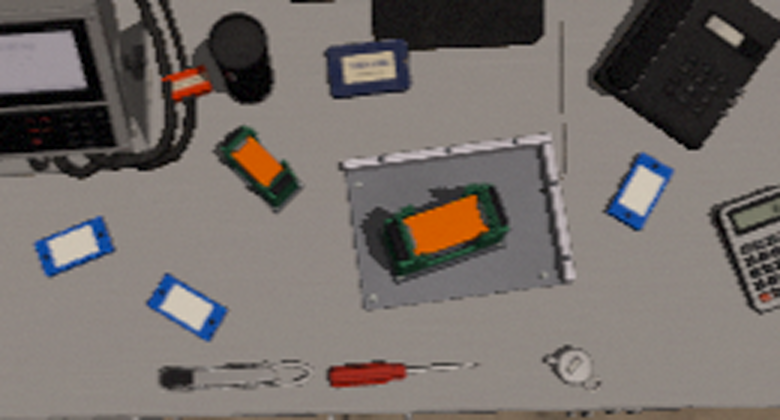

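The crop shows three bright-blue blanks with white fields at crop pixels (75,246), (187,307) and (640,190). The navy plate with a cream and gold label at (368,68) is a look-alike and doesn't match the description. The larger green cassette, at (445,228) on the bed, is the one the job needs. The small one at (257,165) is not. Next I'll fit the poses.

```bash
cat >> h.py <<'E'
def blanks(im,zc=8):
    hsv=cv2.cvtColor(im,cv2.COLOR_RGB2HSV)
    m=cv2.inRange(hsv,(100,150,110),(120,255,255));out=[]
    n,lab,st,_=cv2.connectedComponentsWithStats(cv2.dilate(m,np.ones((3,3))))
    for i in range(1,n):
        if st[i,4]<80: continue
        q=np.argwhere((lab==i)&(m>0))[:,::-1].astype(np.int32)
        if len(q)<30: continue
        z=np.zeros(m.shape,np.uint8);cv2.fillConvexPoly(z,cv2.convexHull(q),1)
        out.append((q.mean(0).round(),z>0))
    return out
BB=[box(50,96,0,16)]
BED=[box(200,280,0,8),box(12,280,0,38,94,0),box(200,12,0,38,0,-134)]
E
python3 - <<'E'
from h import *
im=cams.get_image("top")
for c,m in blanks(im):
    q=np.argwhere(m)[:,::-1];g=back("top",q.mean(0),12)[0]
    (_,_),(w,h),_=r=cv2.minAreaRect(back("top",q,16)[:,:2].astype(np.float32))
    b=cv2.boxPoints(r);e=b[1]-b[0];f=b[2]-b[1];L=e if np.hypot(*e)>np.hypot(*f) else f
    x,f=fit({"top":m},BB,[g[0],g[1],np.arctan2(L[1],L[0])-np.pi/2])
    print("blank",c,m.sum(),np.round(x[:2],1),round(np.degrees(x[2]),1),round(f,3),np.round([w,h]))
o=finder.outline_of("top","bed")[0]["pixels"]
k=finder.outline_of("top","cassette")
cm=k[0]["pixels"]
u=cv2.morphologyEx((o|cm).astype(np.uint8),cv2.MORPH_CLOSE,np.ones((7,7)))>0
q=np.argwhere(u)[:,::-1];g=back("top",q.mean(0),10)[0]
for nm,m in(("bed",u),):
  x,f=fit({"top":m},BED,[g[0],g[1],.07]);print(nm,np.round(x[:2],1),round(np.degrees(x[2]),2),round(f,3))
bed=x
hsv=cv2.cvtColor(im,cv2.COLOR_RGB2HSV);om=cv2.inRange(hsv,(5,180,150),(22,255,255))>0
om[:,:262]=0;om[:, 320:]=0;om[:190]=0;om[225:]=0
q=np.argwhere(om)[:,::-1];g=back("top",q.mean(0),120)[0];print("orange",g,om.sum(),q.min(0),q.max(0))
x,f=fit({"top":om},[box(54,100,119,120)],[g[0],g[1],.2]);print("cass orange",np.round(x,2),f)
x,f=fit({"top":cm},[box(76,156,8,24),box(70,128,24,150)],[g[0],g[1],.2]);print("cass outline",np.round(x,2),f)
for t in("tumbler","calculator","note_pad","stapler","screwdriver","tally_counter"):
    m=finder.outline_of("top",t)[0]["pixels"];q=np.argwhere(m)[:,::-1];w=back("top",q,10);print(t,w.min(0)[:2].round(),w.max(0)[:2].round())
E
```

```text
blank [385. 106.] 108 [ 969.1 -546.6] 53.2 0.622 [47. 45.]
blank [353. 193.] 297 [ 593.2 -384.6] -122.1 0.078 [51. 97.]
blank [165. 212.] 306 [530.5 379.4] -157.2 0.077 [52. 97.]
blank [202. 232.] 313 [445.4 227.3] -30.7 0.062 [98. 51.]
bed [ 553.3 -135.3] 6.91 0.027
orange [ 531.35039045 -112.9181682   120.        ] 316 [275 195] [302 214]
cass orange [ 5.3123e+02 -1.1365e+02  3.1000e-01] 0.17228955126105472
cass outline [ 5.3064e+02 -1.1569e+02  3.2000e-01] 0.1306129780216192
tumbler [723. 114.] [853. 197.]
calculator [ 428. -625.] [ 594. -490.]
note_pad [427. 485.] [572. 592.]
stapler [331.  60.] [372. 257.]
screwdriver [ 339. -153.] [366.  36.]Traceback (most recent call last):
  File "<stdin>", line 23, in <module>
IndexError: list index out of range
```

```bash
cat >> h.py <<'E'
from scipy.spatial.transform import Rotation as Ro
BX=np.array([553.3,-135.3]);BA=np.radians(6.91)
def w(x,y,z=0):
    c,s=np.cos(BA),np.sin(BA);return np.array([BX[0]+c*x-s*y,BX[1]+s*x+c*y,z])
def go(tip,yaw,tilt=0,L=22):
    "tip pos; yaw (deg) of tool y; tilt (deg): fingers lean towards direction yaw-90"
    a=np.radians(yaw);t=np.radians(tilt);y=np.array([np.cos(a),np.sin(a),0]);f=np.array([np.sin(a),-np.cos(a),0])
    z=np.sin(t)*f-np.cos(t)*np.array([0,0,1]);R=np.c_[np.cross(y,z),y,z]
    s=read_state();p=np.array(tip)-L*z
    r=Ro.from_matrix(R@np.array(s["eef_rot"]).T).as_rotvec(degrees=True)
    print("turn",r.round(1),"shift",((p-s["position"])/1000).round(4),"|",np.round(s["position"],1),np.round(s["joints"],0))
E
python3 - <<'E'
from h import *
d=96.91
print(w(50,-50),w(-85,23))
go(w(-100,10,200),d,27)
E
```

```text
[ 608.95232324 -178.92131266    0.        ] [ 466.15027705 -122.69342274    0.        ]
turn [ -2.4 -27.1  23.3] shift [ 0.2909 -0.6411 -0.0337] | [152.  502.5 253.3] [73. 15. -8. 67.  0. 90.]
```

Request:
drive_tool:
  increments: "-2.4 -27.1 23.3 0.289 -0.631 -0.034 0.06; -2.4 -27.1 23.3 0.289 -0.631 -0.034 0.06; -2.4 -27.1 23.3 0.289 -0.631 -0.034 0.06; -2.4 -27.1 23.3 0.289 -0.631 -0.034 0.06; -2.4 -27.1 23.3 0.289 -0.631 -0.034 0.06; -2.4 -27.1 23.3 0.289 -0.631 -0.034 0.06; -2.4 -27.1 23.3 0.289 -0.631 -0.034 0.06; -2.4 -27.1 23.3 0.289 -0.631 -0.034 0.06"

```text
clock: 2.55
position: [349.8, 73.7, 230.3]
eef_rot: [[-0.884, -0.12, 0.451], [-0.107, 0.993, 0.055], [-0.454, 0.0, -0.891]]
ft_force: [0.7, 0.3, -0.6]
width: 59.9
grasp_force: 0.0
```

Request:
drive_tool:
  increments: "0 0 0 0 0 0 0.06; 0 0 0 0 0 0 0.06; 0 0 0 0 0 0 0.06; 0 0 0 0 0 0 0.06"

```text
clock: 3.05
position: [349.1, 77.1, 229.5]
eef_rot: [[-0.885, -0.125, 0.448], [-0.112, 0.992, 0.056], [-0.451, -0.0, -0.892]]
ft_force: [-0.3, -0.1, -0.7]
width: 59.9
grasp_force: 0.0
```

Run:
```python
from h import *
go(w(-95,20,60),96.91,27)
go(w(-95,20,15),96.91,27)
```

```text
turn [ 0.  -0.2 -0.3] shift [ 0.0976 -0.2051 -0.1499] | [349.1  77.1 229.5] [ 16. -20. -51.  32.  -4.   8.]
turn [ 0.  -0.2 -0.3] shift [ 0.0976 -0.2051 -0.1949] | [349.1  77.1 229.5] [ 16. -20. -51.  32.  -4.   8.]
```

Request:
drive_tool:
  increments: "0 0 0 0.098 -0.205 -0.03 0.06; 0 0 0 0.098 -0.205 -0.03 0.06; 0 0 0 0.098 -0.205 -0.03 0.06; 0 0 0 0.098 -0.205 -0.03 0.06; 0 0 0 0.098 -0.205 -0.15 0.06; 0 0 0 0.098 -0.205 -0.15 0.06; 0 0 0 0.098 -0.205 -0.15 0.06; 0 0 0 0.098 -0.205 -0.15 0.06"

```text
clock: 4.05
position: [449.0, -129.2, 81.0]
eef_rot: [[-0.885, -0.123, 0.45], [-0.11, 0.992, 0.055], [-0.453, -0.001, -0.892]]
ft_force: [0.5, -0.7, 1.1]
width: 59.8
grasp_force: 0.0
```

Run:
```python
from h import *
go(w(-95,20,15),96.91,27)
show("side",(180,130,360,270),4,"pics/s1.png")
```

```text
turn [ 0.1 -0.1 -0.1] shift [-0.0024  0.0011 -0.0464] | [ 449.  -129.2   81. ] [-25.   8. -57.   2.  14. -29.]
```

View pics/s1.png

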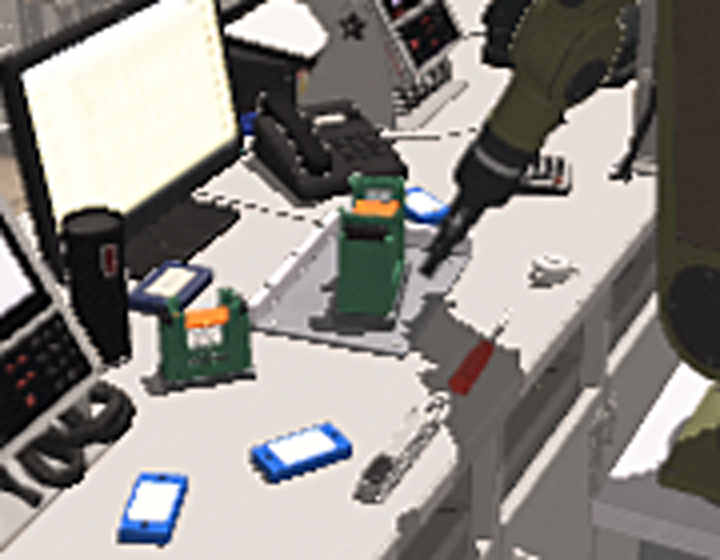

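The side view shows the tilted gripper at about (430,265), clear on the near side of the large cassette at (370,260). Now I'll lower it.

Request:
drive_tool:
  increments: "0 0 0 0 0 -0.025 0.06; 0 0 0 0 0 -0.035 0.06; 0 0 0 0 0 -0.042 0.06; 0 0 0 0 0 -0.046 0.06; 0 0 0 0 0 -0.046 0.06"

```text
clock: 4.72
position: [448.2, -130.1, 34.3]
eef_rot: [[-0.885, -0.12, 0.45], [-0.108, 0.993, 0.053], [-0.453, -0.001, -0.892]]
ft_force: [-0.3, -0.1, -0.0]
width: 59.9
grasp_force: 0.0
```

Request:
drive_tool:
  increments: "0 0 0 0 0 -0.003 0.06; 0 0 0 0 0 -0.003 0.06"

```text
clock: 4.97
position: [447.5, -129.9, 30.5]
eef_rot: [[-0.886, -0.12, 0.448], [-0.107, 0.993, 0.054], [-0.451, -0.0, -0.892]]
ft_force: [-0.2, -0.2, 0.0]
width: 59.7
grasp_force: 0.0
```

Request:
drive_tool:
  increments: "0 0 0 0 0 0.004 0.06; 0 0 0 0.010 0.0012 0.004 0.06; 0 0 0 0.020 0.0024 0.004 0.06; 0 0 0 0.030 0.0036 0.004 0.06; 0 0 0 0.040 0.0048 0.004 0.06; 0 0 0 0.050 0.0061 0.004 0.06; 0 0 0 0.060 0.0073 0.004 0.06; 0 0 0 0.060 0.0073 0.004 0.06"

```text
clock: 5.98
position: [505.5, -120.8, 33.5]
eef_rot: [[-0.888, -0.121, 0.444], [-0.107, 0.993, 0.057], [-0.448, 0.003, -0.894]]
ft_force: [-5.0, 2.3, 2.0]
width: 59.7
grasp_force: 2.6
```

Request:
drive_tool:
  increments: "0 0 0 0.004 0.0005 0 0.06; 0 0 0 0.009 0.0011 0 0.06; 0 0 0 0.014 0.0017 0 0.06; 0 0 0 0.019 0.0023 0 0.06; 0 0 0 0.024 0.0029 0 0.06; 0 0 0 0.024 0.0029 0 0.06"

```text
clock: 6.72
position: [529.0, -118.8, 33.4]
eef_rot: [[-0.888, -0.12, 0.444], [-0.106, 0.993, 0.055], [-0.447, 0.001, -0.894]]
ft_force: [-8.0, -0.8, 6.9]
width: 60.2
grasp_force: 5.2
```

Run:
```python
from h import *
s=read_state();p=np.array(s["position"]);t=p+22*np.array(s["eef_rot"])[:,2]
d=t[:2]-BX;c,q=np.cos(BA),np.sin(BA);print(t,d@[c,q],d@[-q,c],s["ft_force"],s["moment"])
a=cams.get_image("top")[150:260,220:380];b=cams.get_image("side")[150:240,230:350]
a=cv2.resize(a,None,fx=4,fy=4,interpolation=3);b=cv2.resize(b,(480,360),interpolation=3)
cv2.imwrite("pics/m1.png",cv2.vconcat([a[:300] if 0 else cv2.resize(a,(480,330)),cv2.resize(b,(480,270))][:2])[:,:,::-1])
```

```text
[ 538.76469305 -117.59454923   13.67951748] -12.29958304217974 19.32558904965469 [-8.00306701 -0.76383831  6.93906931] [0.09727401 1.2309719  0.09495822]
```

View pics/m1.png

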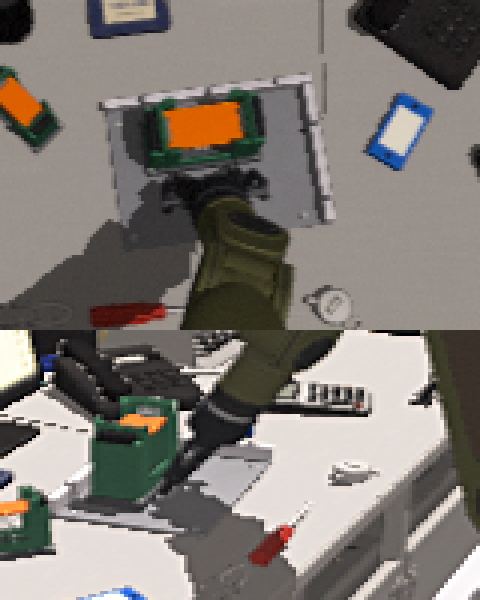

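The cassette is being pushed squarely by both fingers. In the upper panel it sits at (205,125), and the far fence is at about (210,90). I'll continue to the fence.

Request:
drive_tool:
  increments: "0 0 0 0.004 0.0005 0 0.06; 0 0 0 0.008 0.001 0 0.06; 0 0 0 0.011 0.0013 0 0.06; 0 0 0 0.013 0.0016 0 0.06; 0 0 0 0.015 0.0018 0 0.06; 0 0 0 0.015 0.0018 0 0.06"

```text
clock: 7.58
position: [543.3, -117.2, 33.2]
eef_rot: [[-0.889, -0.119, 0.443], [-0.106, 0.993, 0.054], [-0.446, 0.001, -0.895]]
ft_force: [-12.2, -0.6, 11.5]
width: 60.0
grasp_force: 7.6
```

Request:
drive_tool:
  increments: "0 0 0 0.002 0.0002 0 0.06; 0 0 0 0.003 0.0004 0 0.06; 0 0 0 0.003 0.0004 0 0.06"

```text
clock: 7.95
position: [546.2, -116.8, 33.3]
eef_rot: [[-0.889, -0.119, 0.443], [-0.106, 0.993, 0.054], [-0.446, 0.001, -0.895]]
ft_force: [-12.4, -1.6, 11.8]
width: 60.1
grasp_force: 7.6
```

Request:
drive_tool:
  increments: "0 0 0 0.002 0.0002 0 0.06; 0 0 0 0.003 0.0004 0 0.06; 0 0 0 0.003 0.0004 0 0.06"

```text
clock: 8.32
position: [546.9, -116.7, 33.0]
eef_rot: [[-0.89, -0.117, 0.44], [-0.105, 0.993, 0.053], [-0.443, 0.001, -0.896]]
ft_force: [-23.0, -3.3, 23.6]
width: 59.9
grasp_force: 14.7
```

Request:
drive_tool:
  increments: "0 0 0 -0.02 -0.0024 0 0.06; 0 0 0 -0.05 -0.006 0.03 0.04; 0 0 0 -0.06 -0.007 0.09 0.03; 0 0 0 -0.06 -0.007 0.15 0.03; 0 0 0 -0.06 -0.007 0.2 0.03; 0 0 0 -0.06 -0.007 0.2 0.03"

```text
clock: 9.07
position: [496.6, -125.2, 240.9]
eef_rot: [[-0.881, -0.12, 0.458], [-0.109, 0.993, 0.05], [-0.461, -0.006, -0.887]]
ft_force: [-0.3, 0.1, -0.0]
width: 30.0
grasp_force: 0.0
```

Run:
```python
from h import *
go(w(50,150,200),6.91,27)
im=cams.get_image("top")
hsv=cv2.cvtColor(im,cv2.COLOR_RGB2HSV);om=cv2.inRange(hsv,(5,180,150),(22,255,255))>0
om[:,:262]=0;om[:, 320:]=0;om[:170]=0;om[225:]=0
q=np.argwhere(om)[:,::-1];g=back("top",q.mean(0),120)[0]
x,f=fit({"top":om},[box(54,100,119,120)],[g[0],g[1],.1]);d=x[:2]-BX;c,s=np.cos(BA),np.sin(BA)
print("cass own",d@[c,s],d@[-s,c],np.degrees(x[2]),f)
```

```text
turn [  0.6   0.2 -90. ] shift [ 0.087   0.1548 -0.0213] | [ 496.6 -125.2  240.9] [-21.  -2. -36.  31.  12. -26.]
cass own 49.55732202566021 17.970949302668206 7.390519671234478 0.1958115183246073
```

Request:
drive_tool:
  increments: "0 0 -11 0.01 0.02 0 0.03; 0 0 -22 0.02 0.04 0 0.03; 0 0 -33 0.03 0.06 0 0.03; 0 0 -44 0.04 0.08 0 0.03; 0 0 -55 0.05 0.1 0 0.03; 0 0 -66 0.07 0.12 0 0.03; 0 0 -78 0.08 0.14 0 0.03; 0 0 -90 0.087 0.155 0 0.03"

```text
clock: 10.12
position: [579.1, 32.4, 232.0]
eef_rot: [[-0.173, 0.981, 0.083], [0.875, 0.191, -0.444], [-0.452, -0.004, -0.892]]
ft_force: [0.5, -0.3, -0.0]
width: 30.0
grasp_force: 0.0
```

Run:
```python
from h import *
go(w(50,122,80),6.91,27)
go(w(50,122,14.5),6.91,27)
```

```text
turn [-0.1 -0.2 -4.1] shift [ 0.0079 -0.0307 -0.1324] | [579.1  32.4 232. ] [ 17.  22.  -5.  66. -27.  96.]
turn [-0.1 -0.2 -4.1] shift [ 0.0079 -0.0307 -0.1979] | [579.1  32.4 232. ] [ 17.  22.  -5.  66. -27.  96.]
```

Request:
drive_tool:
  increments: "0 0 0 0 0 0 0.03; 0 0 0 0 0 0 0.03"

```text
clock: 10.38
position: [578.5, 30.5, 232.9]
eef_rot: [[-0.178, 0.98, 0.086], [0.874, 0.198, -0.444], [-0.452, -0.004, -0.892]]
ft_force: [-0.0, -0.4, -0.8]
width: 30.0
grasp_force: 0.0
```

Run:
```python
from h import *
go(w(50,122,80),6.91,27)
print(back("top",[[216,171],[241,171],[216,197],[241,197]],80)[:,:2].round())
```

```text
turn [-0.1 -0.2 -4.5] shift [ 0.0085 -0.0288 -0.1333] | [578.5  30.5 232.9] [ 16.  22.  -6.  65. -27.  96.]
[[677. 164.]
 [675.  66.]
 [573. 164.]
 [571.  67.]]
```

Request:
drive_tool:
  increments: "0 0 -4.5 0.009 -0.037 0 0.03; 0 0 -4.5 0.009 -0.037 -0.05 0.03; 0 0 -4.5 0.009 -0.037 -0.10 0.03; 0 0 -4.5 0.009 -0.037 -0.15 0.03; 0 0 -4.5 0.009 -0.037 -0.15 0.03; 0 0 -4.5 0.009 -0.037 -0.15 0.03"

```text
clock: 11.12
position: [588.8, -6.6, 86.5]
eef_rot: [[-0.105, 0.993, 0.055], [0.886, 0.119, -0.449], [-0.452, 0.002, -0.892]]
ft_force: [0.9, -0.4, 0.6]
width: 30.0
grasp_force: 0.0
```

Run:
```python
from h import *
go(w(50,113,14.5),6.91,27)
show("side",(190,140,340,240),5,"pics/s2.png")
```

```text
turn [-0.1  0.1  0.1] shift [-0.0006 -0.0006 -0.0524] | [588.8  -6.6  86.5] [ 13.  30. -16.  47. -27.  96.]
```

View pics/s2.png

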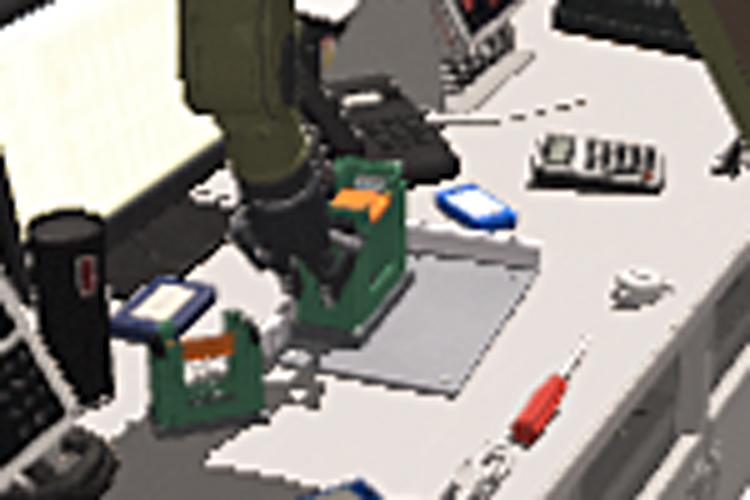

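The side view shows the gripper at about (320,250), off the left end of the cassette and clear of the small one at (205,370). Now I'll lower and push to the right.

Request:
drive_tool:
  increments: "0 0 0 0 0 -0.025 0.03; 0 0 0 0 0 -0.040 0.03; 0 0 0 0 0 -0.048 0.03; 0 0 0 0 0 -0.052 0.03; 0 0 0 0 0 -0.052 0.03"

```text
clock: 11.8
position: [588.7, -6.1, 32.7]
eef_rot: [[-0.106, 0.993, 0.053], [0.886, 0.119, -0.448], [-0.452, -0.0, -0.892]]
ft_force: [0.1, 0.9, -0.7]
width: 30.0
grasp_force: 0.0
```

Request:
drive_tool:
  increments: "0 0 0 0.001 -0.008 0 0.03; 0 0 0 0.002 -0.016 0 0.03; 0 0 0 0.0029 -0.024 0 0.03; 0 0 0 0.0039 -0.032 0 0.03; 0 0 0 0.0048 -0.040 0 0.03; 0 0 0 0.0058 -0.048 0 0.03; 0 0 0 0.0068 -0.056 0 0.03; 0 0 0 0.0068 -0.056 0 0.03"

```text
clock: 12.8
position: [596.0, -61.9, 33.0]
eef_rot: [[-0.105, 0.993, 0.054], [0.887, 0.118, -0.447], [-0.45, 0.001, -0.893]]
ft_force: [0.5, 4.4, 1.5]
width: 30.2
grasp_force: 1.6
```

```bash
cat >> h.py <<'E'
def own():
    s=read_state();t=np.array(s["position"])+22*np.array(s["eef_rot"])[:,2];d=t[:2]-BX;c,q=np.cos(BA),np.sin(BA)
    print("tip own",(d@[c,q]).round(1),(d@[-q,c]).round(1),t[2].round(1),"F",np.round(s["ft_force"],1))
E
python3 -c "
from h import *
own()"
```

```text
tip own 51.2 57.8 13.4 F [0.5 4.4 1.5]
```

Request:
drive_tool:
  increments: "0 0 0 0.0007 -0.006 0 0.03; 0 0 0 0.0013 -0.011 0 0.03; 0 0 0 0.0018 -0.015 0 0.03; 0 0 0 0.0022 -0.018 0 0.03; 0 0 0 0.0022 -0.018 0 0.03"

```text
clock: 13.42
position: [598.0, -79.1, 32.9]
eef_rot: [[-0.106, 0.993, 0.054], [0.887, 0.119, -0.446], [-0.45, 0.001, -0.893]]
ft_force: [-0.2, 6.6, 2.2]
width: 30.1
grasp_force: 3.1
```

Request:
drive_tool:
  increments: "0 0 0 0.0003 -0.002 0 0.03; 0 0 0 0.0005 -0.004 0 0.03; 0 0 0 0.0005 -0.004 0 0.03"

```text
clock: 13.8
position: [598.5, -82.8, 32.9]
eef_rot: [[-0.106, 0.993, 0.054], [0.887, 0.119, -0.446], [-0.449, 0.001, -0.893]]
ft_force: [-1.1, 6.3, 3.6]
width: 30.2
grasp_force: 3.5
```

```bash
python3 -c "
from h import *
own()"
```

```text
tip own 51.2 36.8 13.3 F [-1.1  6.3  3.6]
```

Request:
drive_tool:
  increments: "0 0 0 0.0002 -0.002 0 0.03; 0 0 0 0.0004 -0.0035 0 0.03; 0 0 0 0.0004 -0.0035 0 0.03"

```text
clock: 14.18
position: [598.6, -83.5, 32.9]
eef_rot: [[-0.109, 0.993, 0.055], [0.889, 0.122, -0.441], [-0.444, 0.001, -0.896]]
ft_force: [-4.9, 17.9, 10.1]
width: 30.0
grasp_force: 8.9
```

Request:
drive_tool:
  increments: "0 0 0 0.0002 -0.002 0 0.03; 0 0 0 0.0003 -0.003 0 0.03; 0 0 0 0.0003 -0.003 0 0.03"

```text
clock: 14.55
position: [598.7, -83.8, 33.0]
eef_rot: [[-0.111, 0.992, 0.055], [0.891, 0.124, -0.436], [-0.44, 0.001, -0.898]]
ft_force: [-7.6, 26.9, 16.8]
width: 29.9
grasp_force: 14.0
```

Request:
drive_tool:
  increments: "0 0 0 -0.002 0.018 0 0.03; 0 0 0 -0.005 0.045 0.01 0.05; 0 0 0 -0.006 0.05 0.06 0.07; 0 0 0 -0.006 0.05 0.12 0.085; 0 0 0 -0.006 0.07 0.18 0.085; 0 0 0 -0.02 0.12 0.2 0.085; 0 0 0 -0.04 0.18 0.2 0.085; 0 0 0 -0.06 0.23 0.2 0.085"

```text
clock: 15.55
position: [538.6, 140.6, 233.1]
eef_rot: [[-0.104, 0.993, 0.055], [0.886, 0.118, -0.449], [-0.452, 0.001, -0.892]]
ft_force: [1.1, 0.2, -0.2]
width: 85.0
grasp_force: 0.0
```

```bash
cat >> h.py <<'E'
def cass(im):
    hsv=cv2.cvtColor(im,cv2.COLOR_RGB2HSV);om=cv2.inRange(hsv,(5,180,150),(22,255,255))>0
    om[:,:262]=0;om[:,330:]=0;om[:165]=0;om[225:]=0
    q=np.argwhere(om)[:,::-1];g=back("top",q.mean(0),120)[0]
    x,f=fit({"top":om},[box(54,100,119,120)],[g[0],g[1],.1]);d=x[:2]-BX;c,s=np.cos(BA),np.sin(BA)
    print("cass own",d@[c,s],d@[-s,c],np.degrees(x[2]),f,x)
def fitblanks(im):
  for c,m in blanks(im):
    q=np.argwhere(m)[:,::-1];g=back("top",q.mean(0),12)[0]
    if m.sum()<200: continue
    (_,_),(ww,h),_=r=cv2.minAreaRect(back("top",q,16)[:,:2].astype(np.float32))
    b=cv2.boxPoints(r);e=b[1]-b[0];f=b[2]-b[1];L=e if np.hypot(*e)>np.hypot(*f) else f
    x,f=fit({"top":m},BB,[g[0],g[1],np.arctan2(L[1],L[0])-np.pi/2])
    print("blank",c,np.round(x[:2],1),"yaw",round((np.degrees(x[2])+90)%180-90,1),round(f,3))
E
python3 - <<'E'
from h import *
im=show("top",(230,140,350,240),6,"pics/t2.png");cass(im);fitblanks(im)
for n in("top",):
    uv=proj(n,[w(88,-128,38),w(-100,-128,38),w(88,140,38),w(-100,140,8)]);print(uv)
E
```

```text
cass own 49.178236520101265 -48.104353742660514 6.250626606386765 0.19084226002940563 [ 6.07908463e+02 -1.77138302e+02  1.09094015e-01]
blank [352. 193.] [ 593.2 -384.5] yaw 57.3 0.075
[[320.64378767 176.79965684]
 [328.5504169  222.95325095]
 [254.52689519 185.76226977]
 [260.97823997 233.03392333]]
```

View pics/t2.png

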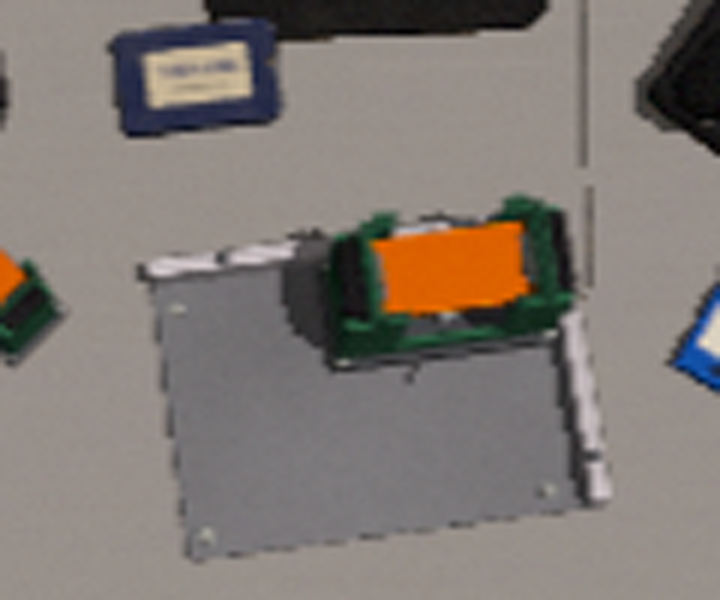

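The cassette sits in the corner in the picture at (450,280), tight against the far and right fences, and the fit gives own (49,-48), yaw 6.3. The push forces also confirmed contact with both fences. Next I'll pick the right-hand blank C.

Run:
```python
from h import *
go([593.2,-384.5,105],57.4,0)
```

```text
turn [23.3 14.6 49.4] shift [ 0.0568 -0.5308 -0.105 ] | [536.4 146.3 232. ] [ 28.  25.  -1.  74. -25. 113.]
```

Request:
drive_tool:
  increments: "23.3 14.6 49.4 0.057 -0.531 0 0.085; 23.3 14.6 49.4 0.057 -0.531 0 0.085; 23.3 14.6 49.4 0.057 -0.531 0 0.085; 23.3 14.6 49.4 0.057 -0.531 0 0.085; 23.3 14.6 49.4 0.057 -0.531 0 0.085; 23.3 14.6 49.4 0.057 -0.531 0 0.085; 23.3 14.6 49.4 0.057 -0.531 0 0.085; 23.3 14.6 49.4 0.057 -0.531 0 0.085"

```text
clock: 16.6
position: [585.6, -301.2, 231.8]
eef_rot: [[-0.839, 0.543, 0.001], [0.543, 0.839, -0.004], [-0.003, -0.003, -1.0]]
ft_force: [0.9, 0.6, 0.6]
width: 85.0
grasp_force: 0.0
```

Request:
drive_tool:
  increments: "0 0 0 0 0 0 0.085; 0 0 0 0 0 0 0.085; 0 0 0 0 0 0 0.085"

```text
clock: 16.98
position: [586.0, -296.4, 232.3]
eef_rot: [[-0.841, 0.541, 0.002], [0.541, 0.841, -0.003], [-0.003, -0.001, -1.0]]
ft_force: [0.1, 0.0, 0.0]
width: 84.9
grasp_force: 0.0
```

Run:
```python
from h import *
im=cams.get_image("top");cass(im);fitblanks(im)
go([593.2,-384.5,0],57.4,0,80)
```

```text
cass own 47.93831520075501 -67.11582493323895 10.543902915277767 0.8359457074421146 [ 6.08964820e+02 -1.96160856e+02  1.84025822e-01]
blank [165. 212.] [530.  379.2] yaw 21.4 0.068
blank [198. 230.] [449.6 234.6] yaw -31.0 0.157
turn [0.2 0.1 0.1] shift [ 0.007  -0.0883 -0.1525] | [ 586.2 -296.2  232.5] [-27.  28.  10.  71.  -0.   6.]
```

Request:
drive_tool:
  increments: "0 0 0 0.007 -0.088 0 0.085; 0 0 0 0.007 -0.088 -0.05 0.085; 0 0 0 0.007 -0.088 -0.1 0.085; 0 0 0 0.007 -0.088 -0.15 0.085; 0 0 0 0.007 -0.088 -0.15 0.085; 0 0 0 0.007 -0.088 -0.15 0.085; 0 0 0 0.007 -0.088 -0.15 0.085"

```text
clock: 17.9
position: [595.4, -386.5, 85.8]
eef_rot: [[-0.841, 0.542, 0.007], [0.542, 0.841, -0.006], [-0.009, -0.001, -1.0]]
ft_force: [-0.2, -0.9, 0.3]
width: 85.0
grasp_force: 0.0
```

Run:
```python
from h import *
go([593.2,-384.5,0],57.4,0,19)
im=show("side",(270,140,350,210),8,"pics/s3.png")
im=cams.get_image("top");cass(im);fitblanks(im)
```

```text
turn [0.3 0.4 0.2] shift [-0.0022  0.002  -0.0668] | [ 595.4 -386.5   85.8] [-33.  38.   5.  56.  -0.  -0.]
cass own 57.945879149354845 -37.16476851072757 23.611928896112076 0.6624045237793814 [ 6.15296278e+02 -1.65223342e+02  4.12105902e-01]
blank [165. 212.] [530.2 379.2] yaw 21.9 0.071
blank [202. 232.] [445.5 227.4] yaw -30.4 0.066
```

View pics/s3.png

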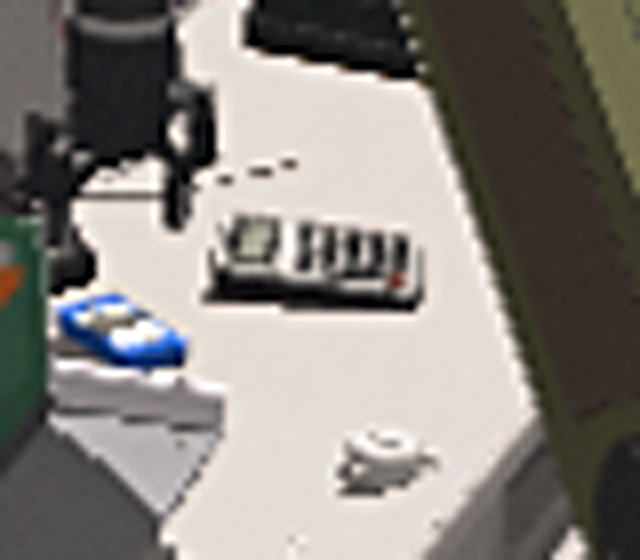

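The blank shows at (120,330), with the open fingers straddling it from above. Now I'll descend and grip.

Request:
drive_tool:
  increments: "0.3 0.4 0 -0.0022 0.002 -0.03 0.085; 0.3 0.4 0 -0.0022 0.002 -0.055 0.085; 0.3 0.4 0 -0.0022 0.002 -0.067 0.085; 0.3 0.4 0 -0.0022 0.002 -0.067 0.085; 0.3 0.4 0 -0.0022 0.002 -0.067 0.03; 0.3 0.4 0 -0.0022 0.002 -0.067 0.03; 0.3 0.4 0 -0.0022 0.002 -0.067 0.03; 0.3 0.4 0 -0.0022 0.002 -0.067 0.03"

```text
clock: 19.0
position: [593.4, -385.1, 19.4]
eef_rot: [[-0.84, 0.542, 0.001], [0.542, 0.84, -0.001], [-0.001, -0.0, -1.0]]
ft_force: [-1.6, 1.5, 10.3]
width: 48.6
grasp_force: 67.7
```

Request:
drive_tool:
  increments: "0 0 0 0 0 0 0.03; 0 0 0 0 0 0 0.03; 0 0 0 0 0 0.02 0.03; 0 0 0 0 0 0.05 0.03; 0 0 0 0 0 0.10 0.03; 0 0 0 0 0 0.15 0.03; 0 0 0 0 0 0.18 0.03; 0 0 0 0 0 0.18 0.03"

```text
clock: 20.0
position: [593.0, -385.0, 199.9]
eef_rot: [[-0.84, 0.542, 0.002], [0.542, 0.84, -0.002], [-0.003, -0.001, -1.0]]
ft_force: [0.6, -0.2, -1.3]
width: 48.6
grasp_force: 61.9
```

Run:
```python
from h import *
go([608.6,-178.2,0],6.8,0,200)
```

```text
turn [  0.2   0.1 -50.4] shift [1.560e-02 2.068e-01 1.000e-04] | [ 593.  -385.   199.9] [-33.  34.  16.  71.  -0.  -0.]
```

Request:
drive_tool:
  increments: "0.2 0 -10 0.003 0.04 0 0.03; 0.2 0 -20 0.006 0.08 0 0.03; 0.2 0 -30 0.009 0.12 0 0.03; 0.2 0 -40 0.012 0.16 0 0.03; 0.2 0 -50.4 0.0156 0.2 0 0.03; 0.2 0 -50.4 0.0156 0.2068 0 0.03; 0.2 0 -50.4 0.0156 0.2068 0 0.03; 0.2 0 -50.4 0.0156 0.2068 0 0.03"

```text
clock: 21.0
position: [606.5, -178.0, 194.8]
eef_rot: [[-0.117, 0.993, -0.0], [0.993, 0.117, 0.008], [0.008, 0.001, -1.0]]
ft_force: [-0.4, -0.7, 0.0]
width: 48.6
grasp_force: 62.0
```

Request:
drive_tool:
  increments: "0 0 0 0 0 0 0.03; 0 0 0 0 0 -0.02 0.03; 0 0 0 0 0 -0.03 0.03; 0 0 0 0 0 -0.03 0.03"

```text
clock: 21.5
position: [605.9, -177.2, 164.3]
eef_rot: [[-0.117, 0.993, -0.002], [0.993, 0.117, 0.009], [0.009, -0.001, -1.0]]
ft_force: [0.1, -0.3, -0.8]
width: 48.5
grasp_force: 62.0
```

Run:
```python
from h import *
go([608.6,-178.2,0],6.8,0,170)
a=cams.get_image("top")[165:235,255:335];b=cams.get_image("side")[150:220,240:320]
print(finder.outline_of("top","cassette")[:1] and 1)
cv2.imwrite("pics/m2.png",cv2.resize(cv2.hconcat([a,b]),(800,350),interpolation=3)[:,:,::-1])
```

```text
turn [-0.5 -0.1  0.1] shift [ 0.0027 -0.001   0.0057] | [ 605.9 -177.2  164.3] [-17.  28.  -1.  61.   0.  67.]
1
```

View pics/m2.png

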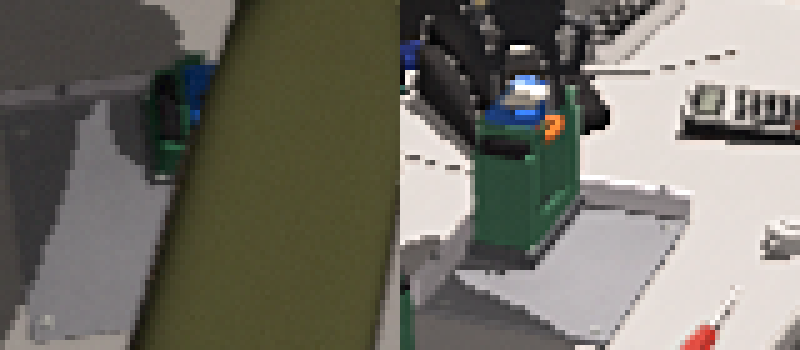

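The side panel shows the blue blank at (520,100), lined up over the cassette mouth with its lower edge entering the lips and no force. I'll correct a few millimetres and lower slowly.

Request:
drive_tool:
  increments: "-0.4 0 0 0.0027 -0.001 0.001 0.03; -0.4 0 0 0.0027 -0.001 -0.001 0.03; -0.4 0 0 0.0027 -0.001 -0.005 0.03; -0.4 0 0 0.0027 -0.001 -0.009 0.03; -0.4 0 0 0.0027 -0.001 -0.009 0.03"

```text
clock: 22.28
position: [610.0, -178.0, 160.9]
eef_rot: [[-0.118, 0.993, 0.005], [0.993, 0.118, 0.0], [-0.0, 0.005, -1.0]]
ft_force: [-6.4, 1.4, 19.4]
width: 48.6
grasp_force: 64.4
```

Request:
drive_tool:
  increments: "0 0 0 0 0 -0.003 0.03; 0 0 0 0 0 -0.006 0.03; 0 0 0 0 0 -0.009 0.03; 0 0 0 0 0 -0.009 0.03"

```text
clock: 22.78
position: [608.9, -178.8, 148.2]
eef_rot: [[-0.117, 0.993, 0.0], [0.993, 0.117, -0.001], [-0.001, 0.0, -1.0]]
ft_force: [-2.3, -2.7, 4.0]
width: 48.5
grasp_force: 65.0
```

Request:
drive_tool:
  increments: "0 0 0 0 0 -0.003 0.03; 0 0 0 0 0 -0.006 0.03; 0 0 0 0 0 -0.009 0.03; 0 0 0 0 0 -0.012 0.03; 0 0 0 0 0 -0.012 0.03"

```text
clock: 23.4
position: [608.7, -178.6, 135.0]
eef_rot: [[-0.117, 0.993, -0.001], [0.993, 0.117, -0.0], [0.0, -0.001, -1.0]]
ft_force: [-2.7, -2.8, 5.1]
width: 48.9
grasp_force: 65.0
```

Request:
drive_tool:
  increments: "0 0 0 0 0 -0.004 0.03; 0 0 0 0 0 -0.008 0.03; 0 0 0 0 0 -0.012 0.03; 0 0 0 0 0 -0.012 0.03; 0 0 0 0 0 -0.012 0.03"

```text
clock: 24.02
position: [608.8, -178.6, 122.8]
eef_rot: [[-0.117, 0.993, -0.001], [0.993, 0.117, 0.0], [0.0, -0.001, -1.0]]
ft_force: [-3.3, -3.4, 2.9]
width: 48.5
grasp_force: 64.9
```

Request:
drive_tool:
  increments: "0 0 0 0 0 0 0.07; 0 0 0 0 0 0 0.085; 0 0 0 0 0 0 0.085; 0 0 0 0 0 0.03 0.085; 0 0 0 0 0 0.08 0.05; 0 0 0 0 0 0.08 0.0; 0 0 0 0 0 0.08 0.0; 0 0 0 0 0 0.08 0.0"

```text
clock: 25.02
position: [608.5, -177.5, 201.7]
eef_rot: [[-0.118, 0.993, -0.002], [0.993, 0.118, 0.002], [0.002, -0.002, -1.0]]
ft_force: [0.5, -0.9, 0.1]
width: 12.0
grasp_force: 0.0
```

Request:
drive_tool:
  increments: "0 0 0 0 0 -0.01 0; 0 0 0 0 0 -0.02 0; 0 0 0 0 0 -0.028 0; 0 0 0 0 0 -0.036 0; 0 0 0 0 0 -0.036 0"

```text
clock: 25.65
position: [608.8, -177.8, 166.3]
eef_rot: [[-0.118, 0.993, -0.001], [0.993, 0.118, 0.002], [0.002, -0.001, -1.0]]
ft_force: [0.1, 0.2, -0.3]
width: 0.0
grasp_force: 0.0
```

Request:
drive_tool:
  increments: "0 0 0 0 -0.0008 -0.006 0; 0 0 0 0 -0.0008 -0.012 0; 0 0 0 0 -0.0008 -0.016 0; 0 0 0 0 -0.0008 -0.016 0"

```text
clock: 26.15
position: [609.1, -178.6, 150.8]
eef_rot: [[-0.118, 0.993, -0.001], [0.993, 0.118, 0.001], [0.001, -0.0, -1.0]]
ft_force: [0.2, -0.2, -0.7]
width: -0.0
grasp_force: 0.0
```

Request:
drive_tool:
  increments: "0 0 0 0 0 -0.003 0; 0 0 0 0 0 -0.006 0; 0 0 0 0 0 -0.009 0; 0 0 0 0 0 -0.009 0"

```text
clock: 26.65
position: [609.4, -178.8, 142.3]
eef_rot: [[-0.118, 0.993, 0.0], [0.993, 0.118, 0.001], [0.001, 0.0, -1.0]]
ft_force: [0.4, -1.1, -0.6]
width: 0.0
grasp_force: 0.0
```

Request:
drive_tool:
  increments: "0 0 0 0 0 -0.003 0; 0 0 0 0 0 -0.006 0; 0 0 0 0 0 -0.006 0"

```text
clock: 27.02
position: [609.6, -178.8, 136.4]
eef_rot: [[-0.118, 0.993, 0.001], [0.993, 0.118, 0.001], [0.001, 0.001, -1.0]]
ft_force: [-0.5, 0.5, 3.1]
width: 0.2
grasp_force: 1.8
```

Request:
drive_tool:
  increments: "0 0 0 0 0 0.04 0; 0 0 0 0 0 0.09 0.085; 0 0 0 -0.03 0.08 0.09 0.085; 0 0 0 -0.06 0.14 0.09 0.085; 0 0 0 -0.09 0.2 0.09 0.085; 0 0 0 -0.12 0.26 0.09 0.085; 0 0 0 -0.14 0.3 0.09 0.085; 0 0 0 -0.14 0.3 0.09 0.085"

```text
clock: 28.02
position: [467.2, 123.8, 226.0]
eef_rot: [[-0.122, 0.993, -0.001], [0.993, 0.122, 0.001], [0.002, -0.001, -1.0]]
ft_force: [-0.2, -0.3, 0.1]
width: 84.9
grasp_force: 0.0
```

Run:
```python
from h import *
im=cams.get_image("top")
a=im[165:235,255:335];cams.get_image("side");b=cams.get_image("side")[150:220,240:320]
cv2.imwrite("pics/m3.png",cv2.resize(cv2.hconcat([a,b]),(800,350),interpolation=3)[:,:,::-1])
go([530.2,379.2,0],22,0,200)
go([445.5,227.4,0],-30.6,0,200)
fitblanks(im)
```

```text
turn [-0.   0.  15.1] shift [ 0.0612  0.2573 -0.0261] | [469.  121.9 226.1] [ 15.  12. -16.  62.   0.  98.]
turn [ -0.    0.  -37.5] shift [-0.0235  0.1055 -0.0261] | [469.  121.9 226.1] [ 15.  12. -16.  62.   0.  98.]
blank [306. 184.] [ 633.4 -190.2] yaw 6.4 0.07
blank [165. 212.] [530.4 379.4] yaw 22.3 0.074
```

View pics/m3.png

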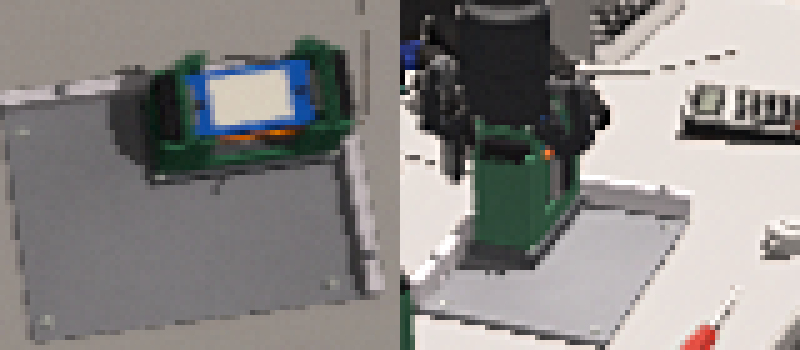

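The top panel shows the first blank flat in the throat at (250,95), and the press probe met only spring force (3 N, about 4 mm below catch level), so it is latched. Blank A is next.

Request:
drive_tool:
  increments: "0 0 15.1 0.061 0.257 0 0.085; 0 0 15.1 0.061 0.257 0 0.085; 0 0 15.1 0.061 0.257 0 0.085; 0 0 15.1 0.061 0.257 0 0.085; 0 0 15.1 0.061 0.257 0 0.085; 0 0 15.1 0.061 0.257 -0.05 0.085; 0 0 15.1 0.061 0.257 -0.1 0.085; 0 0 15.1 0.061 0.257 -0.13 0.085"

```text
clock: 29.18
position: [529.9, 375.4, 93.1]
eef_rot: [[-0.37, 0.929, -0.003], [0.929, 0.37, -0.002], [-0.001, -0.004, -1.0]]
ft_force: [0.2, 0.1, 0.2]
width: 84.9
grasp_force: 0.0
```

Request:
drive_tool:
  increments: "0 0 0 0 0 0 0.085; 0 0 0 0 0 0 0.085"

```text
clock: 29.42
position: [531.7, 377.8, 97.6]
eef_rot: [[-0.371, 0.929, 0.002], [0.929, 0.371, 0.002], [0.001, 0.002, -1.0]]
ft_force: [0.3, 0.8, 0.9]
width: 85.1
grasp_force: 0.0
```

Run:
```python
from h import *
go([530.4,379.3,0],22.2,0,20.5)
im=cams.get_image("top");cass(im);fitblanks(im)
```

```text
turn [-0.1  0.1  0.4] shift [-0.0013  0.0015 -0.0771] | [531.7 377.8  97.6] [ 35.  32.  -4.  54.   0. 104.]
cass own 68.97078835799593 -54.05851434480685 -82.00835068889732 0.959541683129198 [ 628.27359489 -180.66796985   -1.43131573]
blank [306. 184.] [ 633.6 -190.1] yaw 6.0 0.072
blank [202. 232.] [445.5 227.4] yaw -30.4 0.066
```

Request:
drive_tool:
  increments: "0 0 0.4 -0.0013 0.0015 -0.04 0.085; 0 0 0.4 -0.0013 0.0015 -0.065 0.085; 0 0 0.4 -0.0013 0.0015 -0.077 0.085; 0 0 0.4 -0.0013 0.0015 -0.077 0.085; 0 0 0.4 -0.0013 0.0015 -0.077 0.03; 0 0 0.4 -0.0013 0.0015 -0.077 0.03; 0 0 0.4 -0.0013 0.0015 -0.077 0.03; 0 0 0.4 -0.0013 0.0015 -0.077 0.03"

```text
clock: 30.48
position: [530.2, 380.6, 21.0]
eef_rot: [[-0.379, 0.926, 0.003], [0.926, 0.379, 0.003], [0.002, 0.003, -1.0]]
ft_force: [0.6, 0.4, 6.1]
width: 48.4
grasp_force: 64.5
```

Request:
drive_tool:
  increments: "0 0 0 0 0 0 0.03; 0 0 0 0 0 0.02 0.03; 0 0 0 0 0 0.05 0.03; 0 0 0 0 0 0.10 0.03; 0 0 0 0 0 0.15 0.03; 0 0 0 0 0 0.18 0.03; 0 0 0 0 0 0.18 0.03; 0 0 0 0 0 0.18 0.03"

```text
clock: 31.48
position: [528.5, 379.3, 198.0]
eef_rot: [[-0.379, 0.925, -0.002], [0.925, 0.379, -0.0], [0.001, -0.001, -1.0]]
ft_force: [0.4, -0.3, -1.6]
width: 48.5
grasp_force: 63.8
```

Run:
```python
from h import *
go([608.8,-178.8,0],6.7,0,200)
```

```text
turn [ -0.   -0.1 -15.6] shift [ 0.0803 -0.5581  0.002 ] | [528.5 379.3 198. ] [ 36.  29.   5.  67.   0. 103.]
```

Request:
drive_tool:
  increments: "0 0 -15.6 0.08 -0.54 0.002 0.03; 0 0 -15.6 0.08 -0.54 0.002 0.03; 0 0 -15.6 0.08 -0.54 0.002 0.03; 0 0 -15.6 0.08 -0.54 0.002 0.03; 0 0 -15.6 0.08 -0.54 0.002 0.03; 0 0 -15.6 0.08 -0.54 0.002 0.03; 0 0 -15.6 0.08 -0.54 0.002 0.03; 0 0 -15.6 0.08 -0.54 0.002 0.03"

```text
clock: 32.48
position: [601.1, -116.6, 198.7]
eef_rot: [[-0.116, 0.993, -0.004], [0.993, 0.116, 0.002], [0.002, -0.003, -1.0]]
ft_force: [1.5, 1.0, -0.8]
width: 48.8
grasp_force: 63.7
```

Request:
drive_tool:
  increments: "0 0 0 0 0 0 0.03; 0 0 0 0 0 0 0.03; 0 0 0 0 0 0 0.03"

```text
clock: 32.85
position: [601.7, -113.3, 200.2]
eef_rot: [[-0.118, 0.993, -0.002], [0.993, 0.118, 0.002], [0.002, -0.001, -1.0]]
ft_force: [0.1, 0.0, -0.7]
width: 48.5
grasp_force: 63.7
```

Run:
```python
from h import *
go([608.8,-178.8,0],6.7,0,200)
```

```text
turn [-0.1 -0.1 -0.1] shift [ 0.0071 -0.0655 -0.0002] | [ 601.7 -113.3  200.2] [-11.  25.  -1.  64.   0.  73.]
```

Request:
drive_tool:
  increments: "0 0 0 0.007 -0.0655 0 0.03; 0 0 0 0.007 -0.0655 0 0.03; 0 0 0 0.007 -0.0655 0 0.03; 0 0 0 0.007 -0.0655 -0.02 0.03; 0 0 0 0.007 -0.0655 -0.027 0.03; 0 0 0 0.007 -0.0655 -0.027 0.03"

```text
clock: 33.6
position: [608.8, -178.9, 173.6]
eef_rot: [[-0.117, 0.993, -0.001], [0.993, 0.117, 0.002], [0.002, -0.001, -1.0]]
ft_force: [-0.1, -0.5, -0.4]
width: 48.3
grasp_force: 63.7
```

Run:
```python
from h import *
go([608.8,-178.8,0],6.7,0,165)
```

```text
turn [-0.1 -0.1 -0. ] shift [-0.      0.0001 -0.0086] | [ 608.8 -178.9  173.6] [-16.  28.   0.  62.   0.  67.]
```

Request:
drive_tool:
  increments: "0 0 0 0 0 -0.005 0.03; 0 0 0 0 0 -0.010 0.03; 0 0 0 0 0 -0.015 0.03; 0 0 0 0 0 -0.020 0.03; 0 0 0 0 0 -0.024 0.03; 0 0 0 0 0 -0.024 0.03"

```text
clock: 34.35
position: [609.4, -178.8, 153.4]
eef_rot: [[-0.117, 0.993, 0.003], [0.993, 0.117, 0.003], [0.003, 0.003, -1.0]]
ft_force: [-5.7, 7.7, 15.5]
width: 48.3
grasp_force: 68.2
```

Request:
drive_tool:
  increments: "0 0 0 0 0 -0.004 0.03; 0 0 0 0 0 -0.008 0.03; 0 0 0 0 0 -0.012 0.03; 0 0 0 0 0 -0.016 0.03; 0 0 0 0 0 -0.020 0.03; 0 0 0 0 0 -0.024 0.03; 0 0 0 0 0 -0.026 0.03; 0 0 0 0 0 -0.026 0.03"

```text
clock: 35.35
position: [609.1, -178.1, 126.3]
eef_rot: [[-0.117, 0.993, 0.001], [0.993, 0.117, 0.005], [0.005, 0.002, -1.0]]
ft_force: [-5.2, 7.4, 11.6]
width: 48.2
grasp_force: 75.4
```

Request:
drive_tool:
  increments: "0 0 0 0 0 -0.003 0.03; 0 0 0 0 0 -0.006 0.03; 0 0 0 0 0 -0.006 0.03"

```text
clock: 35.72
position: [609.1, -178.1, 120.3]
eef_rot: [[-0.117, 0.993, 0.001], [0.993, 0.117, 0.005], [0.005, 0.002, -1.0]]
ft_force: [-4.1, 7.9, 11.8]
width: 48.7
grasp_force: 75.6
```

Request:
drive_tool:
  increments: "0 0 0 0 0 0 0.07; 0 0 0 0 0 0 0.085; 0 0 0 0 0 0 0.085; 0 0 0 0 0 0.03 0.085; 0 0 0 0 0 0.08 0.05; 0 0 0 0 0 0.08 0.0; 0 0 0 0 0 0.08 0.0; 0 0 0 0 0 0.08 0.0"

```text
clock: 36.72
position: [608.4, -180.1, 196.4]
eef_rot: [[-0.116, 0.993, -0.003], [0.993, 0.116, 0.002], [0.002, -0.002, -1.0]]
ft_force: [-0.1, -0.2, -0.0]
width: 11.6
grasp_force: 0.0
```

Request:
drive_tool:
  increments: "0 0 0 0 0 -0.01 0; 0 0 0 0 0 -0.02 0; 0 0 0 0 0 -0.026 0; 0 0 0 0 0 -0.030 0; 0 0 0 0 0 -0.034 0; 0 0 0 0 0 -0.034 0"

```text
clock: 37.48
position: [609.3, -180.3, 163.9]
eef_rot: [[-0.116, 0.993, -0.0], [0.993, 0.116, 0.001], [0.001, 0.0, -1.0]]
ft_force: [0.1, -0.3, -0.7]
width: -0.0
grasp_force: 0.0
```

Request:
drive_tool:
  increments: "0 0 0 -0.0005 0.0015 -0.006 0; 0 0 0 -0.0005 0.0015 -0.012 0; 0 0 0 -0.0005 0.0015 -0.016 0; 0 0 0 -0.0005 0.0015 -0.019 0; 0 0 0 -0.0005 0.0015 -0.019 0"

```text
clock: 38.1
position: [608.6, -178.7, 144.7]
eef_rot: [[-0.116, 0.993, -0.0], [0.993, 0.116, 0.002], [0.002, -0.0, -1.0]]
ft_force: [-0.8, 1.0, -0.3]
width: 0.2
grasp_force: 0.0
```

Request:
drive_tool:
  increments: "0 0 0 0 0 -0.003 0; 0 0 0 0 0 -0.006 0; 0 0 0 0 0 -0.009 0; 0 0 0 0 0 -0.009 0"

```text
clock: 38.6
position: [608.8, -178.8, 136.0]
eef_rot: [[-0.116, 0.993, 0.0], [0.993, 0.116, 0.001], [0.001, 0.0, -1.0]]
ft_force: [-0.4, 0.2, 2.6]
width: 0.1
grasp_force: 1.3
```

The second blank probes the same as the first. Blank B is next.

Request:
drive_tool:
  increments: "0 0 0 0 0 0.04 0; 0 0 0 0 0 0.09 0.085; 0 0 -8 -0.03 0.08 0.09 0.085; 0 0 -16 -0.06 0.14 0.09 0.085; 0 0 -24 -0.09 0.2 0.09 0.085; 0 0 -32 -0.12 0.26 0.09 0.085; 0 0 -37 -0.14 0.3 0.09 0.085; 0 0 -37 -0.14 0.34 0.09 0.085"

```text
clock: 39.6
position: [466.8, 162.6, 225.9]
eef_rot: [[0.506, 0.863, -0.0], [0.863, -0.506, 0.001], [0.001, -0.0, -1.0]]
ft_force: [1.1, -0.7, 0.3]
width: 84.9
grasp_force: 0.0
```

Request:
drive_tool:
  increments: "0 0 0 0 0 0 0.085; 0 0 0 0 0 0 0.085"

```text
clock: 39.85
position: [468.8, 161.2, 225.8]
eef_rot: [[0.504, 0.863, 0.0], [0.863, -0.504, 0.0], [0.0, 0.0, -1.0]]
ft_force: [1.0, -0.9, -0.7]
width: 85.1
grasp_force: 0.0
```

Run:
```python
from h import *
im=cams.get_image("top");fitblanks(im)
a=im[165:235,255:335];b=im[190:260,165:245]
cv2.imwrite("pics/m4.png",cv2.resize(cv2.hconcat([a,b]),(800,350),interpolation=3)[:,:,::-1])
go([445.5,227.4,0],-30.5,0,90)
```

```text
blank [306. 184.] [ 633.5 -190.1] yaw 6.0 0.079
turn [-0.   0.  -0.1] shift [-0.0234  0.0669 -0.1358] | [468.9 160.5 225.8] [ 19.  13. -15.  62.   0. 139.]
```

View pics/m4.png

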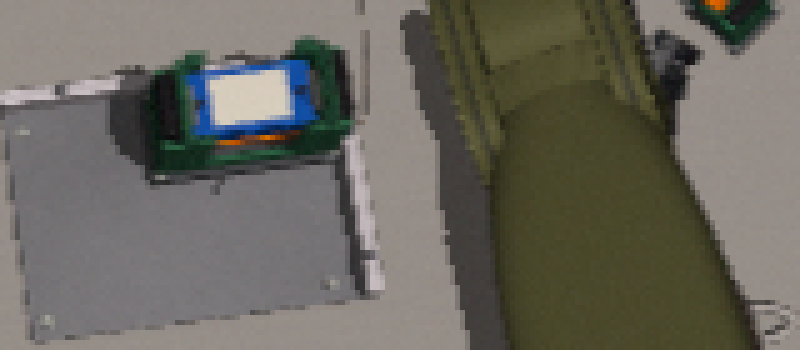

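The left panel shows blank 2's top at the same place, (250,95), as blank 1 was, so it is held with the cassette unmoved. Blank B is hidden under the arm, so I'll check it with the side camera.

Run:
```python
from h import *
im=cams.get_image("side")
for c,m in blanks(im):
    g=back("side",c[None],10)[0]
    x,f=fit({"side":m},BB,[g[0],g[1],-.53]);print(c,m.sum(),g.round(),x[:2].round(1),np.degrees(x[2]).round(1),f.round(3))
print(proj("side",[[445.5,227.4,8]]))
```

```text
[258. 244.] 177 [428. 234.  10.] [443.9 229.2] -29.1 0.262
[[255.02328936 242.57865401]]
```

Request:
drive_tool:
  increments: "0 0 0 -0.0234 0.067 0 0.085; 0 0 0 -0.0234 0.067 0 0.085; 0 0 0 -0.0234 0.067 -0.06 0.085; 0 0 0 -0.0234 0.067 -0.12 0.085; 0 0 0 -0.0234 0.067 -0.135 0.085; 0 0 0 -0.0234 0.067 -0.135 0.085; 0 0 0 -0.0234 0.067 -0.135 0.085"

```text
clock: 40.83
position: [446.8, 227.8, 92.1]
eef_rot: [[0.506, 0.862, 0.003], [0.862, -0.506, 0.001], [0.002, 0.002, -1.0]]
ft_force: [0.1, -0.3, 1.0]
width: 84.6
grasp_force: 0.0
```

Run:
```python
from h import *
go([445.5,227.4,0],-30.5,0,20.5)
show("side",(215,200,315,270),7,"pics/s5.png")
```

```text
turn [-0.1  0.1 -0.1] shift [-0.0013 -0.0004 -0.0716] | [446.8 227.8  92.1] [ 27.  20. -27.  43.   0. 147.]
```

View pics/s5.png

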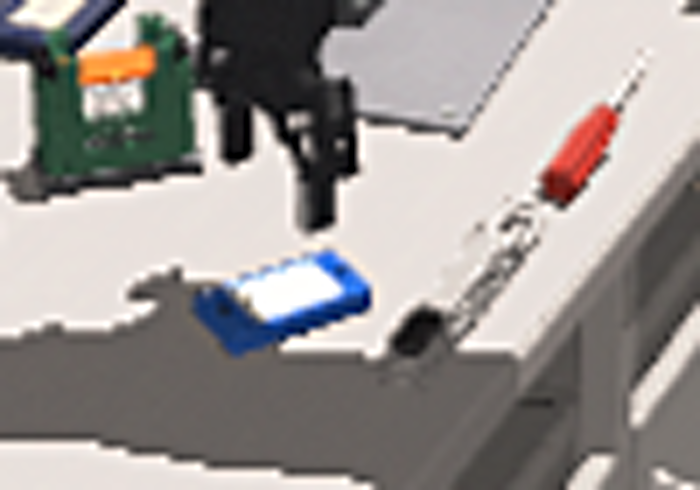

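The blank is at (285,300), which matches the projected position (280,298). The fingers are above it and clear of the stapler at (415,340).

Request:
drive_tool:
  increments: "0 0 0 -0.0013 0 -0.04 0.085; 0 0 0 -0.0013 0 -0.06 0.085; 0 0 0 -0.0013 0 -0.0715 0.085; 0 0 0 -0.0013 0 -0.0715 0.085; 0 0 0 -0.0013 0 -0.0715 0.03; 0 0 0 -0.0013 0 -0.0715 0.03; 0 0 0 -0.0013 0 -0.0715 0.03; 0 0 0 -0.0013 0 -0.0715 0.03"

```text
clock: 41.88
position: [445.1, 228.6, 20.9]
eef_rot: [[0.505, 0.863, 0.003], [0.863, -0.505, 0.002], [0.003, 0.002, -1.0]]
ft_force: [-0.4, 0.3, 5.2]
width: 48.5
grasp_force: 62.3
```

Request:
drive_tool:
  increments: "0 0 0 0 0 0 0.03; 0 0 0 0 0 0.02 0.03; 0 0 0 0 0 0.05 0.03; 0 0 0 0 0 0.10 0.03; 0 0 0 0 0 0.15 0.03; 0 0 0 0 0 0.18 0.03; 0 0 0 0 0 0.18 0.03; 0 0 0 0 0 0.18 0.03"

```text
clock: 42.88
position: [443.6, 227.9, 198.9]
eef_rot: [[0.505, 0.863, -0.0], [0.863, -0.505, 0.0], [0.0, -0.0, -1.0]]
ft_force: [-0.0, -0.7, -1.0]
width: 48.4
grasp_force: 62.3
```

Run:
```python
from h import *
go([608.8,-178.8,0],6.7,0,200)
```

```text
turn [-0. -0. 37.] shift [ 0.1652 -0.4067  0.0011] | [443.6 227.9 198.9] [ 27.  14. -17.  58.   0. 148.]
```

Request:
drive_tool:
  increments: "0 0 10 0.02 -0.05 0 0.03; 0 0 20 0.04 -0.10 0 0.03; 0 0 30 0.06 -0.15 0 0.03; 0 0 37 0.08 -0.20 0 0.03; 0 0 37 0.10 -0.25 0 0.03; 0 0 37 0.12 -0.30 0 0.03; 0 0 37 0.14 -0.35 0 0.03; 0 0 37 0.155 -0.385 0 0.03"

```text
clock: 43.88
position: [598.6, -158.9, 197.1]
eef_rot: [[-0.114, 0.993, -0.003], [0.993, 0.114, 0.002], [0.002, -0.003, -1.0]]
ft_force: [0.6, 0.2, -0.8]
width: 48.5
grasp_force: 62.3
```

Request:
drive_tool:
  increments: "0 0 0 0 0 0 0.03; 0 0 0 0 0 0 0.03; 0 0 0 0 0 0 0.03"

```text
clock: 44.25
position: [598.3, -155.5, 198.9]
eef_rot: [[-0.117, 0.993, -0.002], [0.993, 0.117, 0.002], [0.002, -0.001, -1.0]]
ft_force: [-0.9, -0.2, 0.3]
width: 48.6
grasp_force: 62.3
```

Run:
```python
from h import *
go([608.8,-178.8,0],6.7,0,173.5)
```

```text
turn [-0.1 -0.1 -0. ] shift [ 0.0105 -0.0233 -0.0254] | [ 598.3 -155.5  198.9] [-15.  26.   0.  65.   0.  69.]
```

Request:
drive_tool:
  increments: "0 0 0 0.0105 -0.0233 0 0.03; 0 0 0 0.0105 -0.0233 0 0.03; 0 0 0 0.0105 -0.0233 -0.02 0.03; 0 0 0 0.0105 -0.0233 -0.0255 0.03; 0 0 0 0.0105 -0.0233 -0.0255 0.03"

```text
clock: 44.88
position: [609.0, -179.2, 173.9]
eef_rot: [[-0.117, 0.993, -0.001], [0.993, 0.117, 0.002], [0.002, -0.001, -1.0]]
ft_force: [-0.3, -0.3, -1.1]
width: 48.9
grasp_force: 62.3
```

Request:
drive_tool:
  increments: "0 0 0 0 0 -0.005 0.03; 0 0 0 0 0 -0.010 0.03; 0 0 0 0 0 -0.015 0.03; 0 0 0 0 0 -0.020 0.03; 0 0 0 0 0 -0.024 0.03; 0 0 0 0 0 -0.024 0.03"

```text
clock: 45.62
position: [611.2, -179.4, 161.6]
eef_rot: [[-0.116, 0.993, 0.011], [0.993, 0.116, 0.0], [-0.001, 0.011, -1.0]]
ft_force: [-16.4, 8.9, 50.4]
width: 48.6
grasp_force: 69.1
```

Request:
drive_tool:
  increments: "0 0 0 0 0 -0.004 0.03; 0 0 0 0 0 -0.008 0.03; 0 0 0 0 0 -0.012 0.03; 0 0 0 0 0 -0.016 0.03; 0 0 0 0 0 -0.020 0.03; 0 0 0 0 0 -0.024 0.03; 0 0 0 0 0 -0.028 0.03; 0 0 0 0 0 -0.030 0.03"

```text
clock: 46.62
position: [609.8, -180.0, 127.2]
eef_rot: [[-0.116, 0.993, 0.005], [0.993, 0.116, -0.001], [-0.001, 0.005, -1.0]]
ft_force: [-11.7, 6.4, 30.2]
width: 48.6
grasp_force: 84.2
```

Run:
```python
from h import *
print(read_state()["ft_force"],read_state()["position"])
show("side",(235,140,335,215),7,"pics/s6.png")
```

```text
[-11.71931636   6.39821867  30.19997565] [ 609.76239662 -180.0338976   127.19673326]
```

View pics/s6.png

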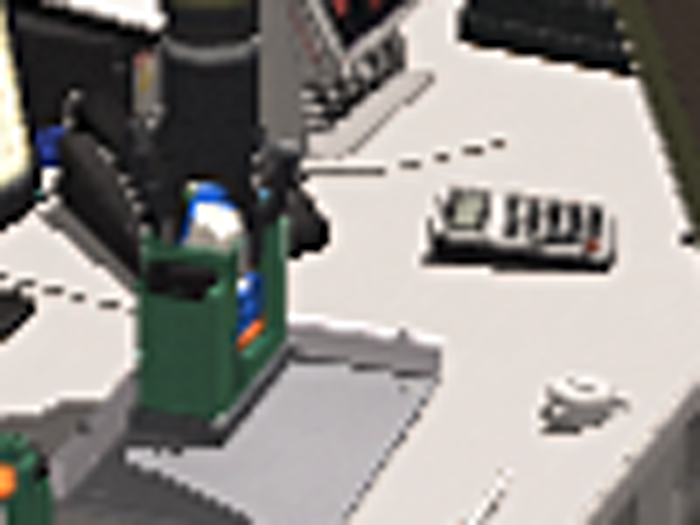

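The blank at (210,210) sits high and seems to have rotated in the grip after catching on a lip. I'll back it out and look.

Request:
drive_tool:
  increments: "0 0 0 0 0 0.02 0.03; 0 0 0 0 0 0.04 0.03; 0 0 0 0 0 0.06 0.03; 0 0 0 0 0 0.08 0.03; 0 0 0 0 0 0.085 0.03; 0 0 0 0 0 0.085 0.03"

```text
clock: 47.42
position: [609.7, -180.2, 204.9]
eef_rot: [[-0.116, 0.993, 0.0], [0.993, 0.116, 0.001], [0.001, 0.001, -1.0]]
ft_force: [0.3, 0.4, -0.8]
width: 48.5
grasp_force: 80.7
```

Run:
```python
from h import *
im=show("side",(235,140,335,215),7,"pics/s7.png")
for c,m in blanks(im):
    print(c,m.sum(),cv2.minAreaRect(np.argwhere(m)[:,::-1].astype(np.float32)))
R=np.array(read_state()["eef_rot"]);p=np.array(read_state()["position"])
for off in(15,19,22): print(off,proj("side",[p+R@[ (i*48),0,off-8+ (0)]for i in(-1,1)]).round(1).tolist())
```

```text
15 [[268.3, 158.3], [261.5, 165.0]]
19 [[268.3, 159.0], [261.5, 165.8]]
22 [[268.3, 159.6], [261.5, 166.4]]
```

View pics/s7.png

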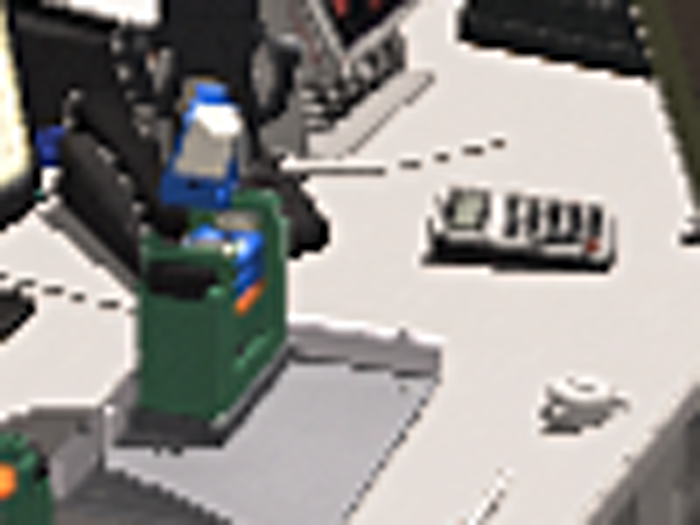

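The blank is pitched in the grip at (205,150), with its right end up, so that end caught the lip. The two loaded blanks are still in place at (225,240). I'll set this blank on open bench near (470,100), press it flat and grip it again.

Request:
drive_tool:
  increments: "0 0 0 0 0 0.025 0.03; 0 0 0 -0.03 0.06 0.025 0.03; 0 0 0 -0.06 0.12 0.025 0.03; 0 0 0 -0.09 0.18 0.025 0.03; 0 0 0 -0.12 0.24 0.025 0.03; 0 0 0 -0.14 0.28 0.025 0.03; 0 0 0 -0.14 0.28 0 0.03; 0 0 0 -0.14 0.28 -0.06 0.03"

```text
clock: 48.48
position: [471.9, 101.6, 146.0]
eef_rot: [[-0.118, 0.993, 0.007], [0.993, 0.118, 0.003], [0.002, 0.008, -1.0]]
ft_force: [1.9, 0.1, -1.5]
width: 48.8
grasp_force: 80.8
```

Request:
drive_tool:
  increments: "0 0 0 0 0 -0.04 0.03; 0 0 0 0 0 -0.075 0.03; 0 0 0 0 0 -0.085 0.03; 0 0 0 0 0 -0.095 0.03; 0 0 0 0 0 -0.100 0.03; 0 0 0 0 0 -0.105 0.03; 0 0 0 0 0 -0.110 0.03; 0 0 0 0 0 -0.110 0.03"

```text
clock: 49.48
position: [470.6, 99.6, 36.6]
eef_rot: [[-0.116, 0.993, 0.003], [0.993, 0.116, 0.001], [0.0, 0.003, -1.0]]
ft_force: [-1.9, -2.6, 9.8]
width: 48.4
grasp_force: 82.2
```

Request:
drive_tool:
  increments: "0 0 0 0 0 -0.004 0.03; 0 0 0 0 0 -0.008 0.03; 0 0 0 0 0 -0.012 0.03; 0 0 0 0 0 -0.013 0.03; 0 0 0 0 0 -0.013 0.03"

```text
clock: 50.1
position: [473.9, 96.8, 26.4]
eef_rot: [[-0.113, 0.993, 0.01], [0.994, 0.113, -0.006], [-0.007, 0.009, -1.0]]
ft_force: [-2.9, -14.8, 30.5]
width: 48.6
grasp_force: 88.1
```

Request:
drive_tool:
  increments: "0 0 0 0 0 0 0.06; 0 0 0 0 0 0 0.085; 0 0 0 0 0 0 0.085; 0 0 0 0 0 0.03 0.085; 0 0 0 0 0 0.08 0.085; 0 0 0 -0.06 0.0 0.15 0.085; 0 0 0 -0.06 0.1 0.18 0.085; 0 0 0 -0.06 0.2 0.18 0.085"

```text
clock: 51.1
position: [415.0, 217.0, 190.4]
eef_rot: [[-0.114, 0.994, 0.003], [0.994, 0.114, 0.002], [0.002, 0.004, -1.0]]
ft_force: [1.6, 0.1, 0.1]
width: 85.0
grasp_force: 0.0
```

Request:
drive_tool:
  increments: "0 0 0 0 0.03 0 0.085; 0 0 0 0 0.05 0 0.085; 0 0 0 0 0.05 0 0.085"

```text
clock: 51.48
position: [414.5, 266.6, 187.6]
eef_rot: [[-0.118, 0.993, -0.001], [0.993, 0.118, 0.0], [0.0, -0.001, -1.0]]
ft_force: [0.4, -0.8, 0.3]
width: 85.0
grasp_force: 0.0
```

Run:
```python
from h import *
im=show("top",(170,160,340,260),4.5,"pics/t8.png")
fitblanks(im);print(read_state()["position"],finder.boxes_of("top","tally_counter")[:1])
```

```text
blank [306. 184.] [ 633.5 -190.1] yaw 6.0 0.079
blank [236. 224.] [475.9  88.7] yaw 6.2 0.069
[414.32581332 265.5319527  187.59968998] [{'extent': [323.9, 247.6, 340.0, 257.9], 'conf': 0.65}]
```

View pics/t8.png

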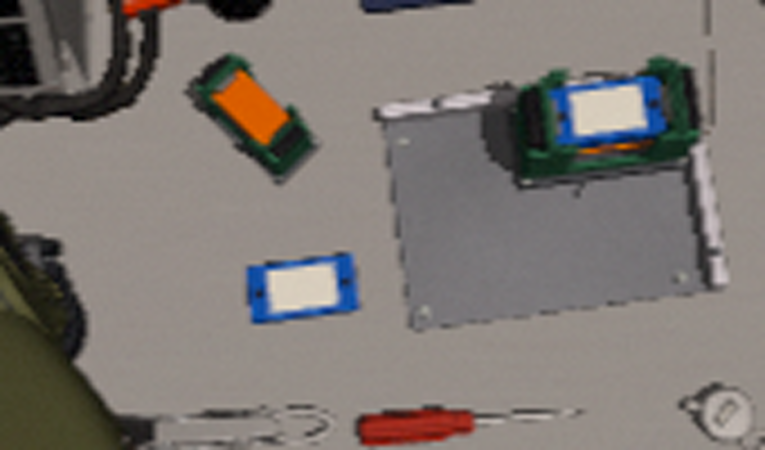

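The blank lies flat at (302,288) in the crop, which is world (476,89). The cassette and the loaded blanks are unchanged at (608,108). Now I'll grip it again.

Run:
```python
from h import *
go([475.9,88.7,0],6.3,0,80)
```

```text
turn [ 0.  -0.1 -0.3] shift [ 0.0616 -0.1763 -0.1077] | [414.3 265.  187.7] [ 33.  14. -19.  57.   0. 116.]
```

Request:
drive_tool:
  increments: "0 0 -0.3 0.02 -0.06 0 0.085; 0 0 -0.3 0.04 -0.12 0 0.085; 0 0 -0.3 0.0616 -0.1763 0 0.085; 0 0 -0.3 0.0616 -0.1763 0 0.085; 0 0 -0.3 0.0616 -0.1763 -0.06 0.085; 0 0 -0.3 0.0616 -0.1763 -0.107 0.085; 0 0 -0.3 0.0616 -0.1763 -0.107 0.085; 0 0 -0.3 0.0616 -0.1763 -0.107 0.085"

```text
clock: 52.58
position: [476.9, 90.0, 82.6]
eef_rot: [[-0.111, 0.994, 0.001], [0.994, 0.111, 0.001], [0.001, 0.001, -1.0]]
ft_force: [0.7, -0.1, -0.1]
width: 84.6
grasp_force: 0.0
```

Request:
drive_tool:
  increments: "0 0 0 0 0 0 0.085; 0 0 0 0 0 0 0.085"

```text
clock: 52.82
position: [477.7, 90.1, 83.0]
eef_rot: [[-0.111, 0.994, 0.004], [0.994, 0.111, 0.002], [0.001, 0.004, -1.0]]
ft_force: [-0.0, -0.1, -0.3]
width: 84.9
grasp_force: 0.0
```

Run:
```python
from h import *
go([475.9,88.7,0],6.3,0,20.5)
```

```text
turn [-0.1  0.2 -0.1] shift [-0.0018 -0.0014 -0.0625] | [477.7  90.1  83. ] [ 11.  19. -30.  41.   0.  94.]
```

Request:
drive_tool:
  increments: "0 0.2 0 -0.0018 -0.0014 -0.03 0.085; 0 0.2 0 -0.0018 -0.0014 -0.05 0.085; 0 0.2 0 -0.0018 -0.0014 -0.0625 0.085; 0 0.2 0 -0.0018 -0.0014 -0.0625 0.085; 0 0.2 0 -0.0018 -0.0014 -0.0625 0.085"

```text
clock: 53.45
position: [475.3, 88.4, 19.6]
eef_rot: [[-0.111, 0.994, -0.002], [0.994, 0.111, 0.001], [0.002, -0.002, -1.0]]
ft_force: [-0.7, -0.1, 0.2]
width: 85.0
grasp_force: 0.0
```

Request:
drive_tool:
  increments: "0 0 0 0 0 0 0.03; 0 0 0 0 0 0 0.03; 0 0 0 0 0 0 0.03; 0 0 0 0 0 0 0.03; 0 0 0 0 0 0 0.03"

```text
clock: 54.08
position: [475.2, 88.4, 19.7]
eef_rot: [[-0.111, 0.994, -0.002], [0.994, 0.111, 0.001], [0.002, -0.002, -1.0]]
ft_force: [-1.7, -0.1, 5.4]
width: 48.7
grasp_force: 62.8
```

Request:
drive_tool:
  increments: "0 0 0 0 0 0.02 0.03; 0 0 0 0 0 0.06 0.03; 0 0 0 0 0 0.11 0.03; 0 0 0 0 0 0.16 0.03; 0 0 0 0 0 0.18 0.03; 0 0 0 0 0 0.18 0.03; 0 0 0 0 0 0.18 0.03; 0 0 0 0 0 0.18 0.03"

```text
clock: 55.08
position: [473.4, 88.1, 197.3]
eef_rot: [[-0.111, 0.994, -0.006], [0.994, 0.111, 0.0], [0.001, -0.006, -1.0]]
ft_force: [-0.0, 1.3, -1.1]
width: 48.6
grasp_force: 62.3
```

Run:
```python
from h import *
go([608.8,-178.0,0],6.6,0,200)
```

```text
turn [-0.  -0.4  0.2] shift [ 0.1354 -0.2661  0.0027] | [473.4  88.1 197.3] [ 10.  13. -19.  58.   0.  94.]
```

Request:
drive_tool:
  increments: "0 0 0 0.03 -0.06 0.003 0.03; 0 0 0 0.06 -0.12 0.003 0.03; 0 0 0 0.09 -0.18 0.003 0.03; 0 0 0 0.12 -0.24 0.003 0.03; 0 0 0 0.135 -0.266 0.003 0.03; 0 0 0 0.135 -0.266 0.003 0.03; 0 0 0 0.135 -0.266 0.003 0.03; 0 0 0 0.135 -0.266 0.003 0.03"

```text
clock: 56.08
position: [608.7, -176.4, 201.4]
eef_rot: [[-0.112, 0.994, -0.005], [0.994, 0.112, 0.002], [0.002, -0.005, -1.0]]
ft_force: [-0.5, -0.0, -0.5]
width: 48.6
grasp_force: 62.2
```

Request:
drive_tool:
  increments: "0 0 0 0 0 -0.02 0.03; 0 0 0 0 0 -0.026 0.03; 0 0 0 0 0 -0.026 0.03; 0 0 0 0 0 -0.026 0.03"

```text
clock: 56.58
position: [609.9, -177.5, 176.6]
eef_rot: [[-0.111, 0.994, -0.002], [0.994, 0.111, 0.001], [0.001, -0.002, -1.0]]
ft_force: [0.0, -0.4, 0.3]
width: 48.5
grasp_force: 62.3
```

Run:
```python
from h import *
go([608.8,-178.2,0],6.6,0,160)
```

```text
turn [-0.  -0.1  0.2] shift [-0.0011 -0.0007 -0.0166] | [ 609.9 -177.5  176.6] [-16.  28.   1.  63.   0.  67.]
```

Request:
drive_tool:
  increments: "0 0 0.2 -0.0011 -0.0006 -0.003 0.03; 0 0 0.2 -0.0011 -0.0006 -0.006 0.03; 0 0 0.2 -0.0011 -0.0006 -0.009 0.03; 0 0 0.2 -0.0011 -0.0006 -0.012 0.03; 0 0 0.2 -0.0011 -0.0006 -0.013 0.03"

```text
clock: 57.2
position: [608.3, -178.3, 162.4]
eef_rot: [[-0.114, 0.993, -0.004], [0.993, 0.114, 0.001], [0.002, -0.004, -1.0]]
ft_force: [1.1, 0.6, 0.2]
width: 48.8
grasp_force: 62.3
```

Request:
drive_tool:
  increments: "0 0 0 0 0 -0.003 0.03; 0 0 0 0 0 -0.005 0.03; 0 0 0 0 0 -0.007 0.03; 0 0 0 0 0 -0.007 0.03"

```text
clock: 57.7
position: [608.3, -178.3, 155.6]
eef_rot: [[-0.114, 0.993, -0.004], [0.993, 0.114, 0.001], [0.002, -0.003, -1.0]]
ft_force: [-0.3, -0.3, 0.2]
width: 48.6
grasp_force: 62.3
```

It entered freely this time, so I'll press on.

Request:
drive_tool:
  increments: "0 0 0 0 0 -0.004 0.03; 0 0 0 0 0 -0.008 0.03; 0 0 0 0 0 -0.012 0.03; 0 0 0 0 0 -0.016 0.03; 0 0 0 0 0 -0.018 0.03; 0 0 0 0 0 -0.018 0.03"

```text
clock: 58.45
position: [609.0, -178.8, 138.1]
eef_rot: [[-0.114, 0.993, -0.002], [0.993, 0.114, 0.0], [0.0, -0.002, -1.0]]
ft_force: [0.7, -2.9, 3.0]
width: 48.8
grasp_force: 62.9
```

Request:
drive_tool:
  increments: "0 0 0 0 0 -0.004 0.03; 0 0 0 0 0 -0.008 0.03; 0 0 0 0 0 -0.012 0.03; 0 0 0 0 0 -0.016 0.03; 0 0 0 0 0 -0.018 0.03; 0 0 0 0 0 -0.018 0.03"

```text
clock: 59.2
position: [608.6, -178.1, 119.6]
eef_rot: [[-0.114, 0.993, -0.003], [0.993, 0.114, 0.002], [0.002, -0.003, -1.0]]
ft_force: [1.4, -1.1, 3.1]
width: 48.7
grasp_force: 62.9
```

Request:
drive_tool:
  increments: "0 0 0 0 0 0 0.07; 0 0 0 0 0 0 0.085; 0 0 0 0 0 0 0.085; 0 0 0 0 0 0.03 0.085; 0 0 0 0 0 0.08 0.05; 0 0 0 0 0 0.08 0.0; 0 0 0 0 0 0.08 0.0; 0 0 0 0 0 0.08 0.0"

```text
clock: 60.2
position: [607.4, -178.0, 198.2]
eef_rot: [[-0.114, 0.993, -0.006], [0.993, 0.114, 0.002], [0.003, -0.006, -1.0]]
ft_force: [-0.3, 0.1, -0.6]
width: 11.9
grasp_force: 0.0
```

Request:
drive_tool:
  increments: "0 0 0 0 0 -0.01 0; 0 0 0 0 0 -0.02 0; 0 0 0 0 0 -0.03 0; 0 0 0 0 0 -0.04 0; 0 0 0 0 0 -0.05 0; 0 0 0 0 0 -0.056 0; 0 0 0 0 0 -0.056 0"

```text
clock: 61.08
position: [608.1, -178.2, 143.3]
eef_rot: [[-0.114, 0.993, -0.004], [0.993, 0.114, 0.001], [0.002, -0.004, -1.0]]
ft_force: [-0.8, 1.0, 0.1]
width: 0.1
grasp_force: 0.0
```

Request:
drive_tool:
  increments: "0 0 0 0 0 -0.003 0; 0 0 0 0 0 -0.005 0; 0 0 0 0 0 -0.007 0; 0 0 0 0 0 -0.007 0"

```text
clock: 61.58
position: [608.9, -178.4, 137.2]
eef_rot: [[-0.114, 0.993, -0.002], [0.993, 0.114, 0.001], [0.001, -0.002, -1.0]]
ft_force: [0.6, -0.0, 3.8]
width: -0.2
grasp_force: 1.7
```

The third blank is latched too. I'll retreat and check.

Request:
drive_tool:
  increments: "0 0 0 0 0 0.04 0; 0 0 0 0 0 0.09 0.03; 0 0 0 -0.03 0.06 0.1 0.03; 0 0 0 -0.06 0.12 0.1 0.03; 0 0 0 -0.09 0.18 0.1 0.03; 0 0 0 -0.12 0.24 0.1 0.03; 0 0 0 -0.13 0.29 0.1 0.03; 0 0 0 -0.13 0.29 0.1 0.03"

```text
clock: 62.58
position: [476.8, 114.7, 236.6]
eef_rot: [[-0.12, 0.993, -0.004], [0.993, 0.12, 0.002], [0.002, -0.004, -1.0]]
ft_force: [0.4, -1.0, -0.1]
width: 29.6
grasp_force: 0.0
```

Request:
drive_tool:
  increments: "0 0 0 0 0.05 0 0.03; 0 0 0 0 0.05 0 0.03"

```text
clock: 62.82
position: [478.8, 163.4, 236.5]
eef_rot: [[-0.117, 0.993, -0.003], [0.993, 0.117, 0.001], [0.002, -0.003, -1.0]]
ft_force: [1.3, -0.3, -0.5]
width: 29.9
grasp_force: 0.0
```

Run:
```python
from h import *
im=cams.get_image("top");fitblanks(im)
o=finder.outline_of("top","cassette");m=[d for d in o if d["extent"][0]>255][0]["pixels"]
C=[box(76,156,8,24),box(70,128,24,150)]
x,f=fit({"top":m},C,[609,-178,.12]);print(x[:2],np.degrees(x[2]),f)
b=cams.get_image("side")[130:230,190:340]
cv2.imwrite("pics/m9.png",cv2.vconcat([cv2.resize(im[120:270,100:400],(600,300),interpolation=3),cv2.resize(b,(450,300),interpolation=3)[:, :].copy() if 0 else cv2.copyMakeBorder(cv2.resize(b,(450,300),interpolation=3),0,0,0,150,0)])[:,:,::-1])
```

```text
blank [305. 184.] [ 633.3 -190.1] yaw 6.3 0.068
[ 607.24172498 -181.1845072 ] 6.4573405657433165 0.4496401794586131
```

View pics/m9.png

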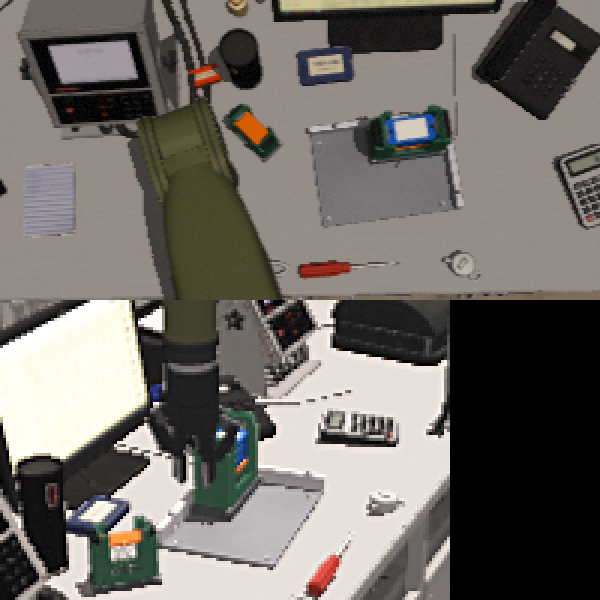

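The top view shows the cassette flush in the corner at (410,133), with the last blank flat at the same level as the earlier two. No blue blanks are left on the bench, the bystanders are in place and the arm is clear. Handing in.

```bash
python3 -c "
from station import ticket
print(ticket.hand_in())"
```

```text
the job is handed in; nothing more can be done
None
```

The job is handed in, with no verdict returned: the cassette is flush in the far right corner, all three blue blanks on the bench are latched in it, and I saw no bystander disturbed. The third blank caught on the lip once and I set it down and regripped it.

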